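# Make up a hub bearing kit

## Task

Make up the kit for the next hub: in the four-post nest stack the blue spacer first, then the ball bearing, then the brass retaining cap, each lying flat between the posts. Stand the thick bright bolt on its head in the pocket of the green stand and the slim bright bolt on its head in the pocket of the yellow stand. Leave the rusty bolt and the roll of black tape where they are.

Things in the scene. Friction and masses are not known exactly. Their poses are not given: they have to be found in the camera images.
- nest: Fixed nest: bright disc, 100 mm wide, 6 mm thick, with four red 10 mm posts with tapered tops, 45 mm above the bench, at (+-27.7, +-19.4) mm in its own x, y; 52 mm parts fit between with 2.8 mm play. Gaps between posts: 45 mm on its +y and -y sides (room for the fingers), 29 mm on +x and -x. Origin: centre of underside, z up. Parts rest on the disc; the stack is 37 mm high.
- wide_stand: Green square block fixed to the bench, 70 x 70 x 20 mm, with one round pocket in the middle of its top, 45 mm wide and 12 mm deep (pocket floor 8 mm above the bench). It is for the thick bright bolt. Origin at the centre of its underside; z up.
- narrow_stand: Yellow square block fixed to the bench, 54 x 54 x 20 mm, with one round pocket in the middle of its top, 34 mm wide and 12 mm deep (pocket floor 8 mm above the bench). It is for the slim bright bolt. Origin at the centre of its underside; z up.
- spacer_mid (a point): Blue spacer, a loose solid disc with a small dark centre mark, lying flat on the bench: 52 mm across, 12 mm high. Point at its centre, half-way up (6 mm above its underside); z is its axis.
- ball_bearing_mid (a point): Ball bearing lying flat on the bench, bright steel with red seal: 52 mm across, 15 mm high. Point at its centre, half-way up (7.5 mm); z is its axis.
- retaining_cap_mid (a point): Brass retaining cap, a solid disc with a raised rim and two small dark dots, lying flat on the bench: 52 mm across, 10 mm high. Point at its centre, half-way up (5 mm); z is its axis.
- thick_bolt_mid (a point): Thick, short bright steel hex bolt standing upright on its head: 50 mm high, round shank 15 mm thick, head 24 x 27 mm and 10 mm high at the bottom. Point on its axis, half-way up (25 mm); z is its axis.
- slim_bolt_mid (a point): Slim, long bright steel hex bolt standing upright on its head: 67 mm high, round shank 11 mm thick, head 17 x 19 mm and 7 mm high at the bottom. Point on its axis, half-way up (33.5 mm); z is its axis.
- rusty_bolt_mid (a point): Rusty brown hex bolt standing on its head, 58 mm high, head 19 x 22 mm: not part of the kit, stays where it is. Point on its axis, half-way up (29 mm).
- tape_roll_mid (a point): Roll of black tape lying flat, 62 mm across, 19 mm high: not part of the kit, stays where it is. Point at its centre, half-way up.
Not all that is in view belongs to the job. Of the things that look like the part that bears spacer_mid, the largest one is meant.

How it is judged:
On the way, in this order (a step that is already met when the one before it is completed fails the run):
1. the blue spacer lies on the nest's disc between the posts, let go (horizontal distance between spacer_mid and nest below 0.006 m and height (world z) of spacer_mid between 0.009 and 0.015 m and angle between spacer_mid's own z axis and vertical below 0.1 rad and contact force between spacer and the fingers below 0.05 N), for 0.1 s.
2. the ball bearing lies on the spacer, let go (horizontal distance between each of spacer_mid, ball_bearing_mid and nest below 0.006 m and height (world z) of spacer_mid between 0.009 and 0.015 m and angle between each of spacer_mid, ball_bearing_mid's own z axis and vertical below 0.1 rad and height (world z) of ball_bearing_mid between 0.0225 and 0.0285 m and contact force between ball_bearing and the fingers below 0.05 N), for 0.1 s.
3. the brass cap lies on the bearing, let go (horizontal distance between each of spacer_mid, ball_bearing_mid, retaining_cap_mid and nest below 0.006 m and height (world z) of spacer_mid between 0.009 and 0.015 m and angle between each of spacer_mid, ball_bearing_mid, retaining_cap_mid's own z axis and vertical below 0.1 rad and height (world z) of ball_bearing_mid between 0.0225 and 0.0285 m and height (world z) of retaining_cap_mid between 0.035 and 0.041 m and contact force between retaining_cap and the fingers below 0.05 N), for 0.1 s.
At the end, for the whole second after the job is handed in: Spacer, bearing, cap lie flat in the nest, bottom to top (6 mm from its axis, 3 mm in height); thick bolt upright on the floor of the green pocket, slim bolt of the yellow one (12 mm, tilt under 0.12 rad); all released, at rest; rusty bolt and tape within 30 mm of their places (horizontal distance between each of spacer_mid, ball_bearing_mid, retaining_cap_mid and nest below 0.006 m and height (world z) of spacer_mid between 0.009 and 0.015 m and angle between each of spacer_mid, ball_bearing_mid, retaining_cap_mid's own z axis and vertical below 0.1 rad and height (world z) of ball_bearing_mid between 0.0225 and 0.0285 m and height (world z) of retaining_cap_mid between 0.035 and 0.041 m and horizontal distance between thick_bolt_mid and wide_stand below 0.012 m and height (world z) of thick_bolt_mid below 0.037 m and angle between each of thick_bolt_mid, slim_bolt_mid's own z axis and vertical below 0.12 rad and horizontal distance between slim_bolt_mid and narrow_stand below 0.012 m and height (world z) of slim_bolt_mid below 0.0455 m and linear speed of each of spacer, ball_bearing, retaining_cap, thick_bolt, slim_bolt below 0.02 m/s and angular speed of each of spacer, ball_bearing, retaining_cap, thick_bolt, slim_bolt below 0.3 rad/s and distance of each of rusty_bolt_mid, tape_roll_mid from where it was at the start of the episode below 0.03 m); the robot touches nothing.
It fails at once if the rusty bolt or the roll of tape is moved from its place or knocked over (distance of any of rusty_bolt_mid, tape_roll_mid from where it was at the start of the episode above 0.03 m or angle between rusty_bolt_mid's own z axis and vertical above 0.6 rad).
It also fails if it takes over 120 s, if anything falls off the work surface, if the arm or the gripper's body presses on something with over 40 N, if the wrist force passes 120 N, or if a joint passes its speed limit or range.

## Robot

A 7-joint arm with a two-finger parallel gripper is mounted at the origin on a cart in front of the work surface, level with it; the furniture and walls round the work are solid. World frame = base frame: x ahead of the robot, y to its left, z up, the work surface at z = 0. Lengths are in m, angles in rad, forces in N, time in s.
With the tool pointing down it reaches from about 0.4 to 0.85 m from the base axis. Payload 10.4 kg.
Tool frame: the origin (TCP) lies on the centre line of the jaws, within the pads' length; the fingertips stand r.finger_overhang ahead of it and the grasp point (between the pads) lies 5 mm behind it (r.finger_overhang is the distance from the TCP to the fingertips, in m); z points along the fingers, y is the line along which they close (so a half turn about z gives the same grasp; the last joint's range is limited). The gripper opens to 87 mm and grips with 3 to 60 N. Pads are 19 mm wide; open, the fingers measure 117 mm over their backs; the gripper's body (75 mm by 190 mm) begins 51 mm behind the grasp point.
Start: joints at [-1.139, 0.332, -0.065, 1.46, 0.022, 1.35, -0.088], TCP at [0.275, 0.561, 0.237] pointing down, gripper open.
Joint ranges: [-2.6, 2.6], [-0.5, 2.12], [-1.47, 1.34], [0.16, 2.42], [-1.27, 4.41], [0.06, 2.06], [-2.6, 2.6]. Speed limits (rad/s): [2.22, 2.22, 2.79, 2.79, 3.14, 3.14, 3.14].

## Interface

Orientations are given as a unit quaternion [x, y, z, w].
In Python, from bench import read_state, viewer, r gives the robot as it stands.
- The arm moves only by the tool carry_out, never from a script. Its argument "moves" is a list of rows, each a list of 6 numbers: the shift along the tool's x, y, z in units of 40 mm (1.0 is 40 mm), then the turn, a rotation vector about the tool's x, y, z in units of 8 degrees (1.0 is 8 degrees). A call has 1 to 20 rows; each row shifts and turns the commanded pose from where the row before left it, along the tool's axes as they then stand; what a row does not reach is not made up. A row lasts 1/8 s, in which the tool goes at most 62.5 mm and 10.7 degrees, less where a joint would pass 70% of its speed; a pose out of reach is approached as far as the arm can. A call is refused whole if a number of a shift passes 1 or a number of a turn 1, either way. A call with a gripper value outside its range is refused whole. "fingers" is the finger opening in mm, from 0 to 87, set as the call begins (left out, the last holds). The fingers move at their own pace and stop on an object; "force" is the grip in N (left out, the last holds). Time passes only in rows, so rows that do not move let the fingers close. It gives the time, the measured TCP pose, the force, the opening and the grip force at its end, in the units of the state.
- read_state(): the state, without advancing time (a new reading comes with each control period).
- viewer.camera(name): name is "scene" or "top" or "wrist"; returns a dict with "pixels" (384x512x3 uint8, red, green, blue), "range_z" (384x512 float32, m along the optical axis (not along the pixel's ray), 0 where there is no reading), "fx", "fy", "cx", "cy" (pixels), "xyz" and "orientation" of the camera in the world. Camera axes: x right, y down, z forward; pixel columns grow to the right and rows downward; lengths in m; the calibration is good to about 2 mm. The wrist camera is an equidistant fisheye: a pixel r from the principal point sees the ray r / f radians off the axis. A picture is of the moment at which its call begins.
- r.close_job(): hands the job in; it is judged then, once.
The state is a dict: "time": time; "joint_positions": joint angles; "joint_vel": joint speeds; "joint_torque": joint torques, N m; "ee_pos": TCP position; "eef_rot": TCP orientation; "ft_force": force on the tool from outside, world axes, zero at the start; "torque": the same for the moment, N m; "width": finger opening in m; "grip_force": force on a finger pad.
Only numpy, scipy, OpenCV 4.12 (cv2) and the standard library are available. Lean on these libraries where they do the work, as an engineer would, in place of code of your own. Each camera call takes 0.05 s, during which the arm holds its last target. There are 200 camera calls.

## Working session

There is one attempt and no reset: what is moved stays moved. The work goes in short steps, Python scripts to look and compute and a tool call to move; the robot and the scene stay as the last step left them, time stands still between calls to the robot, and variables do not carry over. Pictures are saved under pics/ and viewed, at most 15 in all, crops included, and the job is handed in when it is done.

Besides the shell and the picture viewer there is one more tool, called after ">>>" as name(argument=value, ...), one argument or row to a line, values as JSON. carry_out: Moves the arm, as the interface text tells. Its arguments: {"type":"object","properties":{"moves":{"type":"array","items":{"type":"array","items":{"type":"number"}}},"fingers":{"type":"number"},"force":{"type":"number"}},"required":["moves"]}

```bash
mkdir -p pics; ls; python3 - <<'E'
from bench import read_state, viewer, r
import cv2, numpy as np
s=read_state(); print({k:np.round(v,3).tolist() for k,v in s.items()}, r.finger_overhang)
for n in ["top","scene"]:
    c=viewer.camera(n); cv2.imwrite(f"pics/{n}0.png",cv2.resize(c["pixels"][:,:,::-1],(800,600)))
    np.savez(f"{n}0.npz",**c); print(n,c["fx"],c["fy"],c["cx"],c["cy"],c["xyz"],c["orientation"])
E
```

```text
pics
{'time': 0.0, 'joint_positions': [-1.139, 0.333, -0.065, 1.461, 0.022, 1.35, -0.089], 'joint_vel': [-0.0, -0.002, -0.0, -0.0, 0.0, -0.001, 0.0], 'joint_torque': [-0.001, -62.327, 0.024, -38.99, -0.062, 0.04, 0.0], 'ee_pos': [0.274, 0.561, 0.236], 'eef_rot': [0.225, 0.974, -0.001, -0.0], 'ft_force': [0.172, 0.3, 0.081], 'torque': [-0.019, 0.05, -0.007], 'grip_force': 0.0, 'width': 0.087} 0.014
top 477.30653175533126 477.30653175533126 254.81806882130923 191.4247848499229 [0.30773635 0.04785747 1.46184958] [-0.69702712  0.71239556 -0.06422578  0.05020755]
scene 378.8401091783304 378.8401091783304 256.7510637587132 194.48357966268154 [ 0.03446208 -0.60739309  0.90128492] [ 0.87824757 -0.29705799  0.12908761 -0.35181549]
```

View pics/top0.png

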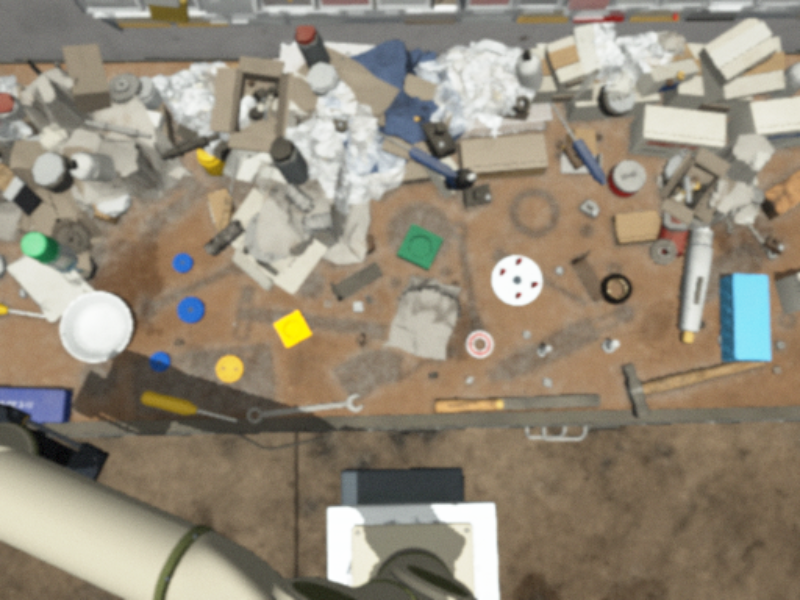

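View pics/scene0.png

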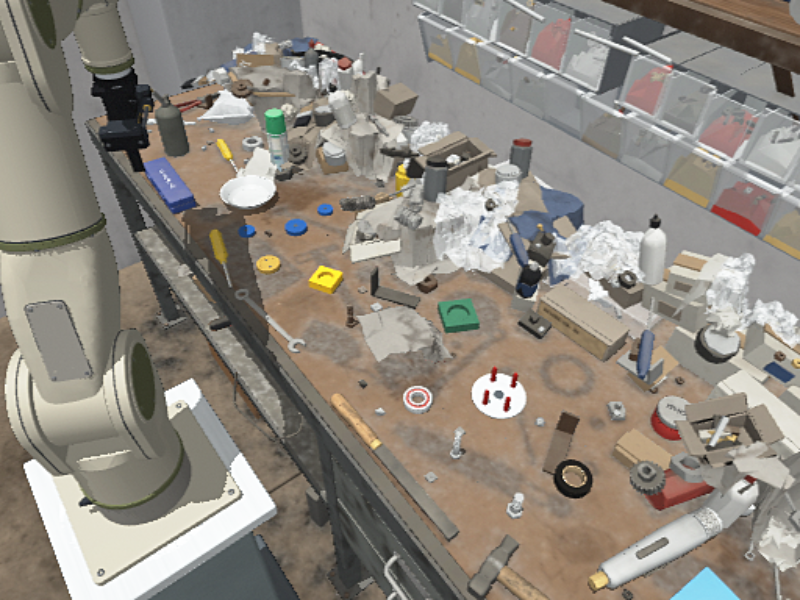

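Top view (800x600): nest at (517,280), bearing (480,344), bolts at (544,350) and (611,345), tape (616,289), green stand (420,247), yellow stand (293,328), cap (229,369), blue discs (190,309), (182,262) and (160,361), rusty bolt (362,337). The scene view agrees: thick bolt (516,503), slim bolt (457,443).

```bash
cat > h.py <<'E'
import numpy as np, cv2
from scipy.spatial.transform import Rotation as R
def rays(c,uv,fish=False):
    uv=np.atleast_2d(uv).astype(float); x=(uv[:,0]-c["cx"])/c["fx"]; y=(uv[:,1]-c["cy"])/c["fy"]
    if fish:
        t=np.hypot(x,y)+1e-12; d=np.stack([np.sin(t)*x/t,np.sin(t)*y/t,np.cos(t)],1)
    else: d=np.stack([x,y,np.ones(len(x))],1)
    return R.from_quat(c["orientation"]).apply(d)
def plane(c,uv,z,fish=False):
    d=rays(c,uv,fish); o=np.array(c["xyz"]); return o+d*((z-o[2])/d[:,2])[:,None]
def project(c,p,fish=False):
    q=R.from_quat(c["orientation"]).inv().apply(np.atleast_2d(p)-c["xyz"])
    if fish:
        n=np.hypot(q[:,0],q[:,1]); t=np.arctan2(n,q[:,2]); x,y=q[:,0]/n*t,q[:,1]/n*t
    else: x,y=q[:,0]/q[:,2],q[:,1]/q[:,2]
    return np.stack([x*c["fx"]+c["cx"],y*c["fy"]+c["cy"]],1)
def blobs(mask,amin=20):
    cs,_=cv2.findContours(mask.astype(np.uint8),cv2.RETR_EXTERNAL,cv2.CHAIN_APPROX_NONE)
    return [k[:,0,:] for k in cs if cv2.contourArea(k)>=amin]
def mid(k):
    m=cv2.moments(k); return np.array([m["m10"],m["m01"]])/m["m00"]
def hsv(c): return cv2.cvtColor(np.ascontiguousarray(c["pixels"]),cv2.COLOR_RGB2HSV)
E
python3 - <<'E'
from h import *
for n in ["top","scene"]:
    c=dict(np.load(n+"0.npz")); H=hsv(c).astype(int); h,s,v=H[...,0],H[...,1],H[...,2]
    M=dict(blue=((h>104)&(h<118)&(s>190)&(v>100),.012),green=((h>60)&(h<85)&(s>150),.02),yellow=((h>24)&(h<33)&(s>200)&(v>200),.02),
      brass=((h>17)&(h<24)&(s>150)&(v>180),.01),white=((s<40)&(v>200),.006),red=(((h<6)|(h>174))&(s>130)&(v>90),.03))
    for k,(m,z) in M.items():
        for b in blobs(m,8 if k=="red" else 40):
            u=mid(b); p=plane(c,u,z)[0]
            if np.hypot(*p[:2])<.95 and p[0]>.2:
                (_,_),(w,hh),a=cv2.minAreaRect(plane(c,b,z)[:,:2].astype(np.float32)*1000)
                print(n,k,u.round(1),p.round(3),"rect",round(w),round(hh),round(a))
    if n=="top":
        for name,u in dict(bearing=(480,344),slim=(544,350),thick=(611,345),tape=(616,289),rusty=(362,337),nest=(517,280)).items(): print(name,plane(c,np.array(u)*.64,.01)[0].round(3))
E
```

```text
top blue [102.1 231. ] [0.433 0.48  0.012] rect 28 31 18
top blue [122.  197.8] [0.533 0.423 0.012] rect 43 40 89
top blue [116.7 168. ] [0.626 0.441 0.012] rect 28 25 89
top yellow [187.1 210.2] [0.49  0.223 0.02 ] rect 54 53 29
top brass [146.8 235.5] [0.416 0.346 0.01 ] rect 49 50 13
top white [306.8 220.1] [ 0.453 -0.141  0.006] rect 49 50 88
top white [ 48.8 198.6] [0.536 0.647 0.006] rect 281 139 51
top white [330.4 179. ] [ 0.58  -0.22   0.006] rect 99 102 43
top white [446.  183.6] [ 0.558 -0.581  0.006] rect 33 175 78
top white [218.3 162.6] [0.639 0.128 0.006] rect 59 32 89
top white [183.8 170.9] [0.614 0.235 0.006] rect 97 181 7
top white [229.2 154.7] [0.663 0.093 0.006] rect 65 24 5
top white [169.4 140.9] [0.711 0.28  0.006] rect 137 77 41
top white [173.5 111. ] [0.809 0.268 0.006] rect 49 22 73
top white [160.7 105.9] [0.826 0.308 0.006] rect 43 77 44
top white [280.3  70. ] [ 0.941 -0.075  0.006] rect 23 56 77
top white [221.2  94.6] [0.861 0.116 0.006] rect 252 182 37
top red [425.  149.2] [ 0.664 -0.515  0.03 ] rect 16 16 85
top red [394.6 121.3] [ 0.755 -0.426  0
[... 470 characters left out ...]
575 -0.225  0.006] rect 99 98 47
scene white [261.9 176. ] [0.646 0.126 0.006] rect 57 62 12
scene white [238.6 159.1] [0.633 0.246 0.006] rect 56 125 72
scene white [243.9 132. ] [0.744 0.365 0.006] rect 29 136 81
scene white [306.3 143.5] [0.892 0.166 0.006] rect 377 196 39
scene white [160.6 116.1] [0.535 0.652 0.006] rect 266 137 42
scene red [432.9 317.9] [ 0.651 -0.543  0.03 ] rect 24 111 70
scene red [424.6 274.3] [ 0.741 -0.457  0.03 ] rect 31 58 1
scene red [324.3 257.8] [ 0.563 -0.256  0.03 ] rect 28 7 34
scene red [310.7 253.9] [ 0.542 -0.224  0.03 ] rect 29 7 39
scene red [328.9 242.7] [ 0.61  -0.227  0.03 ] rect 31 8 30
scene red [315.7 238.7] [ 0.59  -0.194  0.03 ] rect 34 7 39
```

>>> carry_out(
  moves=[
    [0,0,0,0,0,1],
    [0,0,0,0,0,1],
    [0,0,0,0,0,1],
    [0,0,0,0,0,1],
    [0,0,0,0,0,1],
    [0,0,0,0,0,1],
    [0,0,0,0,0,1],
    [0,0,0,0,0,1],
    [0,0,0,0,0,1],
    [0,0,0,0,0,1],
    [0,0,0,0,0,1],
    [0,0,0,0,0,1],
    [0,0,0,0,0,1],
    [0,0,0,0,0,1],
    [0,0,0,0,0,1],
    [0,0,0,0,0,0.25],
    [0,0,0,0,0,0],
  ],
)

```text
time: 2.22
ee_pos: [0.2744, 0.5614, 0.2363]
eef_rot: [0.961, 0.276, -0.0, 0.0]
ft_force: [-0.7, 0.4, 1.0]
width: 0.0872
grip_force: 0.0
```

```bash
cat >> h.py <<'E'
def to(x,y,z,yaw=None):
    """print tool-frame units from present pose to TCP target; yaw = wanted direction (deg) of tool y"""
    from bench import read_state
    s=read_state(); q=R.from_quat(s["eef_rot"]); p=np.array(s["ee_pos"])
    d=q.inv().apply(np.array([x,y,z])-p)/.04
    m=q.as_matrix(); ya=np.degrees(np.arctan2(m[1,1],m[0,1]))
    t=R.from_matrix(np.eye(3))
    if yaw is not None:
        w=np.radians(yaw); yy=np.array([np.cos(w),np.sin(w),0]); zz=np.array([0,0,-1.]); M=np.stack([np.cross(yy,zz),yy,zz],1)
        t=q.inv()*R.from_matrix(M)
    print("pos",p.round(4),"yaw",ya.round(1),"tilt",np.degrees(np.arccos(-m[2,2])).round(2),"shift units",d.round(2),"rot units",(np.degrees(t.as_rotvec())/8).round(2),"w",round(s["width"],4),"t",s["time"])
E
python3 -c "
from h import *
to(.533,.423,.2,-58)"
```

```text
pos [0.2744 0.5614 0.2363] yaw -57.9 tilt 0.02 shift units [3.64 6.37 0.91] rot units [0.   0.   0.01] w 0.0872 t 2.225
```

>>> carry_out(
  moves=[
    [0.52,0.91,0.13,0,0,0],
    [0.52,0.91,0.13,0,0,0],
    [0.52,0.91,0.13,0,0,0],
    [0.52,0.91,0.13,0,0,0],
    [0.52,0.91,0.13,0,0,0],
    [0.52,0.91,0.13,0,0,0],
    [0.52,0.91,0.13,0,0,0],
    [0,0,0,0,0,0],
    [0,0,0,0,0,0],
  ],
)

```text
time: 3.35
ee_pos: [0.5324, 0.4228, 0.1999]
eef_rot: [0.961, 0.276, -0.0, -0.0]
ft_force: [0.3, -0.4, -0.1]
width: 0.0872
grip_force: 0.0
```

```bash
cat >> h.py <<'E'
def wrist(name=None):
    from bench import viewer
    c=viewer.camera("wrist")
    if name: cv2.imwrite(f"pics/{name}.png",cv2.resize(c["pixels"][:,:,::-1],(768,576)))
    return c
def disc(c,mask,z,fish=True,amin=100):
    for b in blobs(mask,amin):
        P=plane(c,b,z,fish)[:,:2]
        if np.isfinite(P).all():
            e=cv2.fitEllipse(P.astype(np.float32)*1000); 
            if max(e[1])<130: print("px",mid(b).round(0),"centre",np.round(np.array(e[0])/1000,4),"axes",np.round(e[1],1))
E
python3 - <<'E'
from h import *
c=wrist("w1"); np.savez("w1.npz",**c); print(c["fx"],c["xyz"],c["orientation"])
H=hsv(c).astype(int); h,s,v=H[...,0],H[...,1],H[...,2]
disc(c,(h>100)&(h<120)&(s>170),.012)
to(.533,.423,.2,-58)
E
```

```text
297.3186396354542 [0.60478091 0.46594948 0.34774461] [ 0.86435546 -0.47906647 -0.07368464  0.13399823]
px [174. 213.] centre [0.4379 0.4803] axes [35.5 38.1]
px [255. 172.] centre [0.5347 0.4226] axes [49.1 50. ]
px [285.  95.] centre [0.6285 0.4411] axes [35.3 35.8]
pos [0.5319 0.4234 0.2001] yaw -57.9 tilt 0.05 shift units [0.02 0.02 0.  ] rot units [-0.01  0.    0.01] w 0.0873 t 3.4
```

View pics/w1.png

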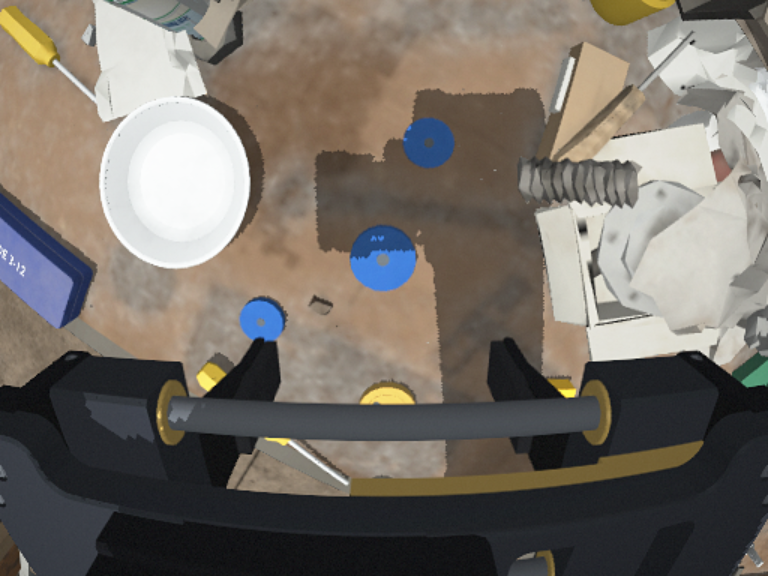

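Wrist view (768x576): big blue disc at (383,258), smaller ones at (428,143) and (262,321); the descent is clear.

>>> carry_out(
  moves=[
    [0.05,0.05,0.9,0,0,0],
    [0,0,0.9,0,0,0],
    [0,0,0.9,0,0,0],
    [0,0,0.9,0,0,0],
    [0,0,0.6,0,0,0],
    [0,0,0.36,0,0,0],
    [0,0,0,0,0,0],
    [0,0,0,0,0,0],
  ],
)

```text
time: 4.4
ee_pos: [0.5361, 0.4224, 0.0191]
eef_rot: [0.961, 0.275, 0.001, -0.0]
ft_force: [1.1, 0.1, -0.4]
width: 0.0872
grip_force: 0.0
```

>>> carry_out(
  moves=[
    [0,0,0,0,0,0],
    [0,0,0,0,0,0],
    [0,0,0,0,0,0],
    [0,0,0,0,0,0],
    [0,0,0,0,0,0],
    [0,0,0,0,0,0],
  ],
  fingers=40,
  force=15,
)

```text
time: 5.15
ee_pos: [0.5356, 0.4218, 0.0179]
eef_rot: [0.961, 0.275, 0.0, -0.0]
ft_force: [-0.7, 1.3, 0.8]
width: 0.0513
grip_force: 15.0
```

>>> carry_out(
  moves=[
    [0,0,-0.4,0,0,0],
    [0,0,-1,0,0,0],
    [0,0,-1,0,0,0],
    [0,0,-1,0,0,0],
    [0,0,-1,0,0,0],
    [0,0,0,0,0,0],
  ],
)

```text
time: 5.9
ee_pos: [0.5373, 0.4225, 0.1989]
eef_rot: [0.961, 0.275, 0.003, -0.002]
ft_force: [-0.6, -0.5, -1.4]
width: 0.0516
grip_force: 15.0
```

```bash
python3 -c "
from h import *
to(.53,-.252,.19,-58)"
```

```text
pos [0.5373 0.4225 0.1989] yaw -58.1 tilt 0.42 shift units [-9.07 14.22  0.14] rot units [-0.01 -0.05 -0.01] w 0.0516 t 5.9
```

```bash
python3 - <<'E'
from h import *
c=dict(np.load("top0.npz")); v,u=np.mgrid[:384,:512]; uv=np.stack([u.ravel(),v.ravel()],1)
P=np.array(c["xyz"])+rays(c,uv)*c["range_z"].ravel()[:,None]
m=(c["range_z"].ravel()>0)
for y in np.arange(-.5,.55,.1):
    print(round(y,1),[int(1000*P[m&(abs(P[:,0]-x)<.025)&(abs(P[:,1]-y)<.05)][:,2].max()) for x in (.4,.45,.5,.55,.6,.65,.7)])
H=hsv(c); print(H[158,268])
E
```

```text
-0.5 [26, 40, 43, 44, 89, 142, 149]
-0.4 [29, 54, 7, 26, 62, 51, 34]
-0.3 [9, 73, 8, 48, 59, 7, 8]
-0.2 [9, 22, 8, 48, 49, 9, 8]
-0.1 [74, 83, 80, 78, 22, 27, 18]
-0.0 [74, 86, 86, 82, 24, 30, 27]
0.1 [9, 77, 7, 67, 30, 147, 146]
0.2 [8, 25, 29, 46, 97, 153, 160]
0.3 [18, 14, 23, 34, 69, 100, 110]
0.4 [15, 14, 19, 18, 15, 85, 74]
0.5 [17, 35, 30, 33, 12, 13, 88]
[ 75 139 158]
```

>>> carry_out(
  moves=[
    [-0.605,0.948,0,0,0,0],
    [-0.605,0.948,0,0,0,0],
    [-0.605,0.948,0,0,0,0],
    [-0.605,0.948,0,0,0,0],
    [-0.605,0.948,0,0,0,0],
    [-0.605,0.948,0,0,0,0],
    [-0.605,0.948,0,0,0,0],
    [-0.605,0.948,0,0,0,0],
    [-0.605,0.948,0,0,0,0],
    [-0.605,0.948,0,0,0,0],
    [-0.605,0.948,0,0,0,0],
    [-0.605,0.948,0,0,0,0],
    [-0.605,0.948,0,0,0,0],
    [-0.605,0.948,0,0,0,0],
    [-0.605,0.948,0,0,0,0],
    [0,0,0,0,0,0],
    [0,0,0,0,0,0],
  ],
)

```text
time: 8.02
ee_pos: [0.5283, -0.2525, 0.1933]
eef_rot: [0.961, 0.275, -0.0, -0.0]
ft_force: [0.4, 0.6, -0.5]
width: 0.0515
grip_force: 15.0
```

```bash
python3 - <<'E'
from h import *
c=wrist("w2"); np.savez("w2.npz",**c)
H=hsv(c).astype(int); h,s,v=H[...,0],H[...,1],H[...,2]
disc(c,(s<45)&(v>190),.006,amin=300)
for b in blobs(((h<6)|(h>174))&(s>120)&(v>70),15): print("red",mid(b).round(1),plane(c,mid(b),.03,True)[0].round(4),len(b),"top-most",plane(c,mid(b),.045,True)[0].round(4))
disc(c,(h>100)&(h<120)&(s>170),.012)
to(.577,-.2225,.1,-58)
E
```

```text
px [496. 216.] centre [ 0.6819 -0.6131] axes [ 64.8 107.2]
px [144. 179.] centre [ 0.4513 -0.1406] axes [50.5 51.4]
px [256. 120.] centre [ 0.5821 -0.2225] axes [97.4 98.1]
px [495. 101.] centre [ 0.805  -0.4841] axes [69.  72.4]
px [142.  70.] centre [ 0.5659 -0.0711] axes [26.5 68.9]
px [450.  29.] centre [ 0.8323 -0.3622] axes [44.1 90.4]
red [143.7 179.3] [ 0.4627 -0.1461  0.03  ] 90 top-most [ 0.4694 -0.1492  0.045 ]
red [484.6 184.8] [ 0.6918 -0.5233  0.03  ] 170 top-most [ 0.6874 -0.5081  0.045 ]
red [274.1 148. ] [ 0.5689 -0.2529  0.03  ] 29 top-most [ 0.5705 -0.2508  0.045 ]
red [238.3 147.7] [ 0.5492 -0.2206  0.03  ] 31 top-most [ 0.5517 -0.22    0.045 ]
red [275.5  96.5] [ 0.6155 -0.2249  0.03  ] 25 top-most [ 0.6148 -0.2242  0.045 ]
red [237.6  96.3] [ 0.5951 -0.1918  0.03  ] 24 top-most [ 0.5954 -0.1926  0.045 ]
red [468.2  99.7] [ 0.7581 -0.4223  0.03  ] 109 top-most [ 0.7505 -0.412   0.045 ]
pos [ 0.5286 -0.2519  0.1934] yaw -58.0 tilt 0.06 shift units [1.41 0.02 2.33] rot units [-0.01 -0.    0.  ] w 0.0517 t 8.075
```

View pics/w2.png

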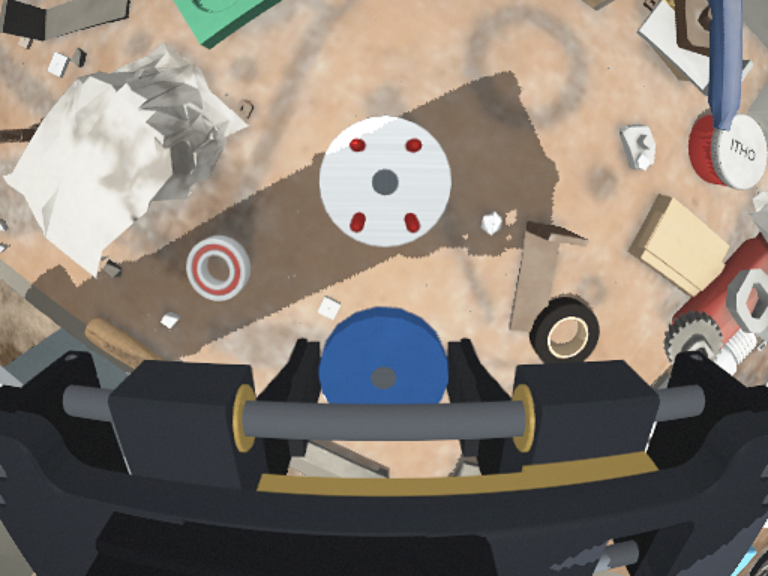

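Wrist view: nest disc (385,181) with four posts squared to the jaws, held spacer's centre mark (384,378), bearing (218,268), tape (565,330), pile at left.

```bash
python3 - <<'E'
from h import *
c=dict(np.load("w2.npz")); H=hsv(c).astype(int); h,s,v=H[...,0],H[...,1],H[...,2]
roi=np.zeros(h.shape,bool); roi[240:264,240:272]=1
p=np.array([.5286,-.2519]); X=np.array([.848,.53]);Y=np.array([.53,-.848])
def rel(q): q=np.array(q[:2])-p; return np.round([q@X*1000,q@Y*1000],1)
for b in blobs(roi&(s<140),5): print("mark",mid(b),cv2.contourArea(b),rel(plane(c,mid(b),.1875,True)[0]))
roi[:]=0; roi[105:135,240:272]=1
for b in blobs(roi&(v<150),5): print("nestmark",mid(b),cv2.contourArea(b),rel(plane(c,mid(b),.006,True)[0]))
print(rel((.5821,-.2225)))
E
```

```text
mark [255.33684211 251.56578947] 190.0 [-1.8  2.3]
nestmark [256.17651694 121.00630418] 211.5 [60.6  3.4]
[61.   3.4]
```

>>> carry_out(
  moves=[
    [0.8,0.03,0,0,0,0],
    [0.765,0,0.4,0,0,0],
    [0,0,0.8,0,0,0],
    [0,0,0.8,0,0,0],
    [0,0,0.7,0,0,0],
    [0,0,0.38,0,0,0],
    [0,0,0,0,0,0],
    [0,0,0,0,0,0],
  ],
)

```text
time: 9.07
ee_pos: [0.5831, -0.2209, 0.0717]
eef_rot: [0.961, 0.275, 0.001, 0.0]
ft_force: [0.5, -0.3, -0.5]
width: 0.051
grip_force: 15.0
```

```bash
python3 - <<'E'
from h import *
c=wrist("w3")
p=np.array([.5286,-.2519]); X=np.array([.848,.53]);Y=np.array([.53,-.848]); t=p+.0626*X+.0011*Y; print(t)
to(t[0],t[1],.070,-58)
E
```

```text
[ 0.5822678 -0.2196548]
pos [ 0.5831 -0.2211  0.0718] yaw -58.0 tilt 0.11 shift units [ 0.   -0.04  0.05] rot units [ 0.01 -0.01 -0.01] w 0.051 t 9.125
```

View pics/w3.png

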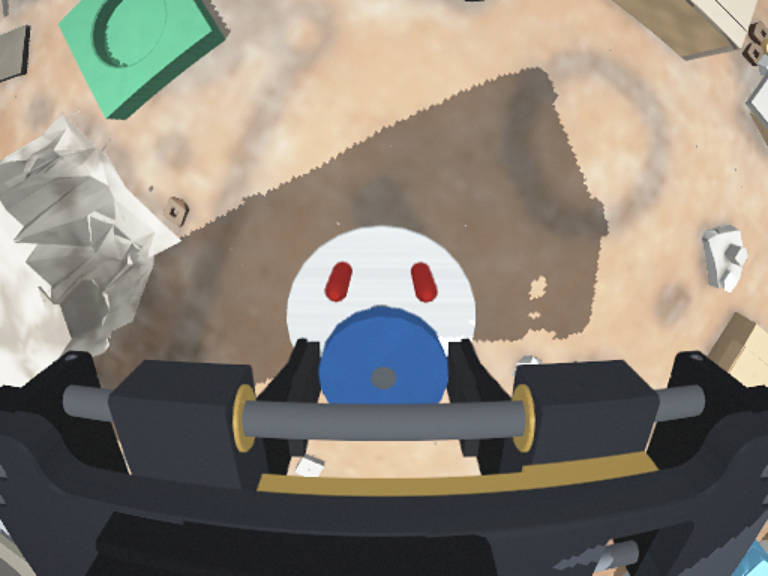

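Posts mid-column 382, spacer mark 383.5: about 1 mm too far along +y; verify x with a quick computation.

```bash
python3 - <<'E'
from h import *
c=wrist(); s=__import__("bench").read_state(); p=np.array(s["ee_pos"]); q=R.from_quat(s["eef_rot"])
H=hsv(c).astype(int); h,s,v=H[...,0],H[...,1],H[...,2]
rel=lambda P:(q.inv().apply(P-p)*1000).round(1)
for b in blobs(((h<6)|(h>174))&(s>120)&(v>70),60):
    if 200<mid(b)[0]<310: 
        t=b[b[:,1].argmin()]; l=b[b[:,1].argmax()]; print(mid(b),rel(plane(c,mid(b),.0255,True)[0]),"topend z45",rel(plane(c,t,.045,True)[0]),"foot z6",rel(plane(c,l,.006,True)[0]))
roi=np.zeros(h.shape,bool); roi[240:264,240:272]=1
for b in blobs(roi&(s<140),5): print("mark",rel(plane(c,mid(b),p[2]-.006,True)[0]))
W=(s<45)&(v>190); W[:, :180]=0; W[:,330:]=0; W[240:]=0
b=max(blobs(W),key=len); P=rel(plane(c,b,.006,True)); o=P[(P[:,0]>0)]; 
e=b[(rel(plane(c,b,.006,True))[:,0]>10)]; P=rel(plane(c,e,.006,True))[:,:2]; P=P[np.hypot(*P.T)>44]
A=np.c_[2*P,np.ones(len(P))]; x=np.linalg.lstsq(A,(P**2).sum(1),rcond=None)[0]; print("disc",x[:2],np.sqrt(x[2]+x[0]**2+x[1]**2))
E
```

```text
[281.72797619 188.07559524] [25.5 20.  46.3] topend z45 [39.7 16.9 26.8] foot z6 [10.1 20.8 65.8]
[225.33627797 187.67137809] [ 25.8 -18.6  46.2] topend z45 [ 39.7 -15.9  26.8] foot z6 [ 10.1 -23.5  65.7]
mark [-1.4  1.8  6. ]
disc [-0.79051767  0.53830453] 48.58866038127805
```

>>> carry_out(
  moves=[
    [0,-0.03,0.2,0,0,0],
    [0,0,0.25,0,0,0],
    [0,0,0.25,0,0,0],
    [0,0,0.25,0,0,0],
    [0,0,0.15,0,0,0],
    [0,0,0,0,0,0],
    [0,0,0,0,0,0],
  ],
)

```text
time: 10.05
ee_pos: [0.5819, -0.2201, 0.0268]
eef_rot: [0.961, 0.275, 0.0, 0.0]
ft_force: [-0.8, 0.9, -0.2]
width: 0.0511
grip_force: 15.0
```

>>> carry_out(
  moves=[
    [0,0,0.06,0,0,0],
    [0,0,0,0,0,0],
  ],
)

```text
time: 10.3
ee_pos: [0.5817, -0.2199, 0.0241]
eef_rot: [0.961, 0.275, 0.0, -0.0]
ft_force: [0.1, -0.2, -0.5]
width: 0.0513
grip_force: 15.0
```

>>> carry_out(
  moves=[
    [0,0,0,0,0,0],
    [0,0,0,0,0,0],
    [0,0,0,0,0,0],
    [0,0,0,0,0,0],
  ],
  fingers=66,
)

```text
time: 10.8
ee_pos: [0.5817, -0.2199, 0.0241]
eef_rot: [0.961, 0.275, 0.0, -0.0]
ft_force: [0.2, 0.7, -0.2]
width: 0.0657
grip_force: 0.0
```

>>> carry_out(
  moves=[
    [0,0,-0.5,0,0,0],
    [0,0,-1,0,0,0],
    [0,0,-1,0,0,0],
    [-0.5,0,-1,0,0,0],
    [-0.5,0,-0.5,0,0,0],
    [-0.5,0,0,0,0,0],
    [0,0,0,0,0,0],
    [0,0,0,0,0,0],
  ],
)

```text
time: 11.8
ee_pos: [0.5309, -0.2508, 0.1833]
eef_rot: [0.961, 0.276, -0.0, -0.001]
ft_force: [0.3, 0.0, 0.1]
width: 0.0658
grip_force: 0.0
```

```bash
cat >> h.py <<'E'
def look(z,lo,hi,amin=150,near=None):
    from bench import read_state
    s=read_state(); p=np.array(s["ee_pos"]); q=R.from_quat(s["eef_rot"]); c=wrist()
    m=cv2.inRange(hsv(c),np.array(lo),np.array(hi))
    for b in blobs(m,amin):
        P=plane(c,b,z,True)
        if len(b)<10: continue
        e=cv2.fitEllipse(P[:,:2].astype(np.float32)*1000)
        if max(e[1])>120: continue
        w=np.array([*e[0],z*1000])/1000
        print("px",mid(b).round(),"world",w.round(4),"axes",np.round(e[1],1),"tool mm",(q.inv().apply(w-p)*1000).round(1))
    return c
E
python3 - <<'E'
from h import *
c=look(.018,(100,170,60),(120,255,255)); np.savez("w4.npz",**c)
look(.006,(0,0,170),(179,50,255),400)
to(.58,-.22,.15,-58)
# heights around bearing from wrist range
v,u=np.mgrid[:384,:512]; uv=np.stack([u.ravel(),v.ravel()],1); d=rays(c,uv,True)
z=R.from_quat(c["orientation"]).apply([0,0,1]); P=c["xyz"]+d*(c["range_z"].ravel()/(d@z))[:,None]
k=(c["range_z"].ravel()>0)&(v.ravel()<225)
for x in np.arange(.34,.58,.03): print(round(x,2),[int(1000*max(P[k&(abs(P[:,0]-x)<.015)&(abs(P[:,1]-y)<.015)][:,2],default=-.001)) for y in np.arange(-.29,.06,.03)])
E
```

```text
px [255. 124.] world [ 0.5824 -0.2214  0.018 ] axes [45.6 49.1] tool mm [ 59.3   2.5 165.3]
px [203. 309.] world [ 0.3298 -0.2938  0.006 ] axes [34.5 83.7] tool mm [-193.4  -70.   177.5]
px [272. 249.] world [ 0.4644 -0.321   0.006 ] axes [ 59.3 117.4] tool mm [-93.7  24.5 177.3]
px [163. 233.] world [ 0.4081 -0.1934  0.006 ] axes [37.7 57.3] tool mm [ -73.8 -113.6  177.4]
px [210. 236.] world [ 0.4387 -0.243   0.006 ] axes [39.7 56.4] tool mm [-74.1 -55.2 177.4]
px [497. 224.] world [ 0.6732 -0.6048  0.006 ] axes [89.2 99.7] tool mm [-67.  375.8 176.9]
px [141. 184.] world [ 0.4514 -0.1408  0.006 ] axes [50.9 53.1] tool mm [  -9.2 -135.3  177.4]
px [431.  99.] world [ 0.7284 -0.3783  0.006 ] axes [31.2 42.7] tool mm [ 99.8 213.  177. ]
px [256. 121.] world [ 0.586  -0.2203  0.006 ] axes [ 94.7 113.7] tool mm [ 62.8   3.5 177.2]
px [376.  36.] world [ 0.728  -0.2676  0.006 ] axes [72.4 86.3] tool mm [158.2 118.9 177. ]
px [455.  31.] world [ 0.833  -0.3634  0.006 ] axes [44.8 91.9] tool mm [196.4 255.8 176.8]
px [196.  26.] world [ 0.6171 -0.0989  0.006 ] axes [ 64.7 110.4] tool mm [153.5 -82.9 177.2]
pos [ 0.5311 -0.2507  0.1833] yaw -58.0 tilt 0.07 shift units [ 1.44 -0.    0.83] rot units [-0.01  0.01  0.  ] w 0.0657 t 11.9
0.34 [-1, -1, -1, -1, -1, -1, -1, 20, 23, 1, 0, 0]
0.37 [-1, -1, -1, -1, -1, 9, 8, 0, 0, 0, 0, 0]
0.4 [-1, -1, -1, -1, 1, 8, 10, 1, 9, 0, -1, -1]
0.43 [-1, -1, 0, 1, 16, 15, 15, 73, 74, 78, 77, -1]
0.46 [0, 3, 6, 1, 16, 16, 16, 74, 76, 81, 80, 77]
0.49 [1, 1, 6, 1, 14, 16, 67, 75, 76, 77, 81, 74]
0.52 [1, 1, 6, 6, 1, 1, 72, 74, 73, 80, 79, -1]
0.55 [1, 40, 45, 19, 7, 1, 43, 73, 73, 76, 76, 1]
```

>>> carry_out(
  moves=[
    [-0.06,-0.68,0,0,0,0],
    [-0.06,-0.68,0,0,0,0],
    [-0.06,-0.68,0,0,0,0],
    [-0.06,-0.68,0,0,0,0],
    [-0.06,-0.68,0,0,0,0],
    [0,0,0,0,0,-0.9],
    [0,0,0,0,0,-0.9],
    [0,0,0,0,0,-0.9],
    [0,0,0,0,0,-0.9],
    [0,0,0,0,0,-0.9],
    [0,0,0,0,0,-0.9],
    [0,0,0,0,0,0],
    [0,0,0,0,0,0],
  ],
  fingers=80,
)

```text
time: 13.52
ee_pos: [0.4487, -0.1425, 0.184]
eef_rot: [0.793, 0.609, -0.0, -0.0]
ft_force: [0.1, 0.5, 0.1]
width: 0.08
grip_force: 0.0
```

```bash
python3 - <<'E'
from h import *
c=look(.015,(0,0,150),(179,60,255),400)
look(.015,(0,90,90),(6,255,255),60)
to(.4503,-.1395,.021,-15)
E
```

```text
px [304. 304.] world [ 0.4703 -0.3329  0.015 ] axes [44.5 92. ] tool mm [-178.3   70.2  169. ]
px [192. 312.] world [ 0.3149 -0.3087  0.015 ] axes [ 67.1 101.4] tool mm [-195.2  -86.2  169. ]
px [391. 227.] world [ 0.5973 -0.2483  0.015 ] axes [27.8 52.1] tool mm [-63.7 170.9 168.9]
px [154. 227.] world [ 0.3156 -0.1733  0.015 ] axes [24.4 61.9] tool mm [ -64.2 -120.5  169. ]
px [372. 195.] world [ 0.5828 -0.2107  0.015 ] axes [ 81.3 109.5] tool mm [-31.2 147.2 168.9]
px [258. 174.] world [ 0.4546 -0.1415  0.015 ] axes [50.3 52.1] tool mm [  2.4   5.5 169. ]
px [35. 49.] world [0.2237 0.1004 0.015 ] axes [57.3 88.2] tool mm [ 176.4 -280.1  169. ]
px [372. 240.] world [ 0.5717 -0.2609  0.015 ] axes [ 9.6 36.2] tool mm [-82.6 149.4 169. ]
px [353. 220.] world [ 0.5504 -0.2256  0.015 ] axes [ 8.8 29.6] tool mm [-54.  119.7 169. ]
px [405. 209.] world [ 0.6208 -0.2309  0.015 ] axes [ 9.3 34.9] tool mm [-40.9 189.1 169. ]
px [387. 187.] world [ 0.599  -0.1957  0.015 ] axes [ 9.  31.6] tool mm [-12.6 158.9 169. ]
px [258. 174.] world [ 0.4545 -0.1418  0.015 ] axes [40.5 41.1] tool mm [  2.2   5.4 169. ]
pos [ 0.4487 -0.1425  0.184 ] yaw -15.0 tilt 0.01 shift units [0.08 0.02 4.08] rot units [-0.    0.    0.01] w 0.08 t 13.625
```

>>> carry_out(
  moves=[
    [0,0.085,0.9,0,0,0],
    [0,0,0.9,0,0,0],
    [0,0,0.7,0,0,0],
    [0,0,0.5,0,0,0],
    [0,0,0.4,0,0,0],
    [0,0,0.4,0,0,0],
    [0,0,0.27,0,0,0],
    [0,0,0,0,0,0],
  ],
)

```text
time: 14.62
ee_pos: [0.4515, -0.1435, 0.0208]
eef_rot: [0.793, 0.61, -0.0, -0.0]
ft_force: [-0.3, 0.0, 0.8]
width: 0.08
grip_force: 0.0
```

>>> carry_out(
  moves=[
    [0,0,0,0,0,0],
    [0,0,0,0,0,0],
    [0,0,0,0,0,0],
    [0,0,0,0,0,0],
    [0,0,0,0,0,0],
    [0,0,0,0,0,0],
  ],
  fingers=40,
)

```text
time: 15.38
ee_pos: [0.4521, -0.1434, 0.0215]
eef_rot: [0.793, 0.61, 0.0, 0.0]
ft_force: [-1.1, 0.4, 4.2]
width: 0.0513
grip_force: 15.0
```

>>> carry_out(
  moves=[
    [0,0,-0.4,0,0,0],
    [0,0,-0.9,0,0,0],
    [0,0,-0.9,0,0,0],
    [0,0,-0.9,0,0,0],
    [0,0,-0.9,0,0,0],
    [0,0,0,0,0,0.9],
    [0,0,0,0,0,0.9],
    [0,0,0,0,0,0.9],
    [0,0,0,0,0,0.9],
    [0,0,0,0,0,0.9],
    [0,0,0,0,0,0.88],
    [0,0,0,0,0,0],
  ],
)

```text
time: 16.88
ee_pos: [0.4518, -0.1438, 0.182]
eef_rot: [0.961, 0.277, 0.0, 0.0]
ft_force: [-0.1, 0.1, 0.8]
width: 0.0513
grip_force: 15.0
```

```bash
python3 -c "
from h import *
to(.531,-.2507,.185,-58)"
```

```text
pos [ 0.4518 -0.1438  0.182 ] yaw -57.9 tilt 0.03 shift units [ 0.26  3.32 -0.08] rot units [ 0.   -0.    0.01] w 0.0513 t 16.875
```

>>> carry_out(
  moves=[
    [0.05,0.664,0,0,0,0],
    [0.05,0.664,0,0,0,0],
    [0.05,0.664,0,0,0,0],
    [0.05,0.664,0,0,0,0],
    [0.05,0.664,0,0,0,0],
    [0,0,0,0,0,0],
    [0,0,0,0,0,0],
  ],
)

```text
time: 17.75
ee_pos: [0.5306, -0.2503, 0.1814]
eef_rot: [0.961, 0.277, -0.0, -0.0]
ft_force: [0.6, -0.1, -0.1]
width: 0.0512
grip_force: 15.0
```

```bash
python3 - <<'E'
from h import *
c=look(.018,(100,170,60),(120,255,255))
np.savez("w5.npz",**c)
look(.185-.006,(0,90,60),(6,255,255),60)
look(.185-.006,(0,0,0),(179,255,70),60)
cv2.imwrite("pics/w5.png",c["pixels"][:,:,::-1])
to(.5817,-.2199,.185,-58)
E
```

```text
px [255. 129.] world [ 0.5816 -0.2225  0.018 ] axes [42.  46.1] tool mm [ 58.    3.7 163.3]
px [255. 240.] world [ 0.5377 -0.2478  0.179 ] axes [38.1 40.4] tool mm [7.2 1.8 2.4]
px [488. 197.] world [ 0.6388 -0.3715  0.179 ] axes [39.3 63.8] tool mm [ 26.8 160.5   2.4]
px [276. 153.] world [ 0.5857 -0.2299  0.179 ] axes [4.2 7.1] tool mm [57.4 12.3  2.4]
px [238. 153.] world [ 0.5758 -0.2136  0.179 ] axes [4.4 7.1] tool mm [57.6 -6.8  2.5]
px [277. 100.] world [ 0.6092 -0.2158  0.179 ] axes [4.4 5.1] tool mm [84.8 12.9  2.5]
px [238.  99.] world [ 0.5992 -0.1992  0.179 ] axes [4.3 4.9] tool mm [85.1 -6.5  2.5]
px [474. 103.] world [ 0.6819 -0.3164  0.179 ] axes [20.1 31.1] tool mm [ 92.6 136.8   2.4]
px [313. 251.] world [ 0.5496 -0.2811  0.179 ] axes [20.6 34.7] tool mm [-0.7 36.5  2.5]
px [197. 251.] world [ 0.5128 -0.2226  0.179 ] axes [20.4 34.6] tool mm [ -0.6 -32.6   2.5]
px [462. 221.] world [ 0.6181 -0.3602  0.179 ] axes [ 8.8 20.9] tool mm [ 15.1 139.9   2.4]
px [383. 267.] world [ 0.5601 -0.3299  0.179 ] axes [76.6 90.6] tool mm [-17.8  83.4   2.4]
px [365. 158.] world [ 0.612 -0.277  0.179] axes [ 4.8 21.5] tool mm [54.3 66.2  2.5]
px [461.  16.] world [ 0.7198 -0.2787  0.179 ] axes [ 8.4 25. ] tool mm [144.6 125.1   2.5]
px [12. 13.] world [ 0.5816 -0.0336  0.179 ] axes [15.7 36. ] tool mm [ 158.3 -155.9    2.6]
pos [ 0.5308 -0.2499  0.1815] yaw -57.8 tilt 0.05 shift units [ 1.48  0.04 -0.09] rot units [-0.   -0.    0.02] w 0.0513 t 17.9
```

View pics/w5.png

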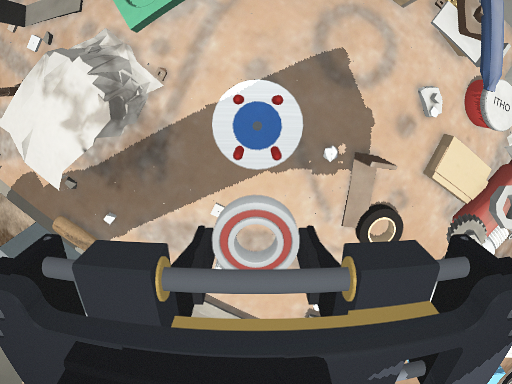

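```bash
cat > rel.py <<'E'
from h import *
def nest_rel(c,p,q,bearing_top=None):
    H=hsv(c).astype(int); h,s,v=H[...,0],H[...,1],H[...,2]
    rel=lambda P:(q.inv().apply(P-p)*1000)
    m=((h<6)|(h>174))&(s>110)&(v>60)
    posts=[mid(b) for b in blobs(m,12) if 200<mid(b)[0]<310 and cv2.contourArea(b)<130]
    print(len(posts),"posts mean",rel(plane(c,np.array(posts),.0255,True)).mean(0).round(1))
    for b in blobs((s<45)&(v>180),1500):
        P=rel(plane(c,b,.006,True))[:,:2]
        if np.hypot(*(P.mean(0)-[60,3]))<20: print("disc",np.round(cv2.minEnclosingCircle(P.astype(np.float32)),1) if 0 else [np.round(t,1) for t in cv2.fitEllipse(P.astype(np.float32))])
    return rel,m,h,s,v
E
python3 - <<'E'
from rel import *
from bench import read_state
c=dict(np.load("w5.npz")); st=read_state(); p=np.array(st["ee_pos"]);q=R.from_quat(st["eef_rot"])
rel,m,h,s,v=nest_rel(c,p,q)
b=[b for b in blobs(m,150) if abs(mid(b)[1]-240)<12 and abs(mid(b)[0]-255)<15][0]
P=rel(plane(c,b,p[2]-.0065,True))[:,:2]; print("seal",[np.round(t,1) for t in cv2.fitEllipse(P.astype(np.float32))])
roi=np.zeros(h.shape,bool); roi[118:134,248:266]=1
for b in blobs(roi&(s<150),4): print("mark",mid(b),rel(plane(c,mid(b),.018,True)[0]))
E
```

```text
4 posts mean [ 57.6   4.3 156.1]
disc [array([60.7,  4.2]), array([ 95.6, 107.7]), np.float64(88.3)]
seal [array([4.7, 2.1]), array([38.8, 41.3]), np.float64(1.5)]
mark [256.86197917 125.375     ] [ 57.68716006   3.97457121 163.553635  ]
```

>>> carry_out(
  moves=[
    [0.7,0.045,0,0,0,0],
    [0.645,0,0.4,0,0,0],
    [0,0,0.8,0,0,0],
    [0,0,0.8,0,0,0],
    [0,0,0.5,0,0,0],
    [0,0,0.3,0,0,0],
    [0,0,0,0,0,0],
    [0,0,0,0,0,0],
  ],
)

```text
time: 18.9
ee_pos: [0.5781, -0.2239, 0.0704]
eef_rot: [0.961, 0.276, 0.001, 0.0]
ft_force: [0.9, -0.1, -0.2]
width: 0.0518
grip_force: 15.0
```

```bash
cat > near.py <<'E'
from rel import *
from bench import read_state
st=read_state(); p=np.array(st["ee_pos"]);q=R.from_quat(st["eef_rot"])
c=wrist("near%d"%int(st["time"])); rel=lambda P:(q.inv().apply(P-p)*1000)
H=hsv(c).astype(int); h,s,v=H[...,0],H[...,1],H[...,2]; m=((h<6)|(h>174))&(s>110)&(v>60)
for b in blobs(m,30):
    u=mid(b)
    if 200<u[0]<310: print("red",u.round(),cv2.contourArea(b),"post",rel(plane(c,u,.0255,True)[0]).round(1),"held top",rel(plane(c,u,p[2]-.0065,True)[0]).round(1))
to(.5817,-.2199,.05,-58)
E
python3 near.py
```

```text
red [255. 240.] 3287.0 post [-13.5   1.8  44.9] held top [6.  1.8 6.5]
red [283. 181.] 279.0 post [31.1 20.4 44.9] held top [41.6 16.7  6.6]
red [225. 180.] 283.0 post [ 31.5 -18.3  44.9] held top [ 42.  -14.3   6.5]
pos [ 0.5781 -0.2239  0.0704] yaw -57.9 tilt 0.1 shift units [ 0.13 -0.04  0.51] rot units [ 0.01 -0.01  0.01] w 0.0509 t 18.95
```

>>> carry_out(
  moves=[
    [0,-0.03,0.15,0,0,0],
    [0,0,0.15,0,0,0],
    [0,0,0.15,0,0,0],
    [0,0,0.15,0,0,0],
    [0,0,0.13,0,0,0],
    [0,0,0,0,0,0],
    [0,0,0,0,0,0],
  ],
)

```text
time: 19.82
ee_pos: [0.5769, -0.2226, 0.0401]
eef_rot: [0.961, 0.276, 0.0, -0.0]
ft_force: [-0.6, -0.1, -1.6]
width: 0.0515
grip_force: 15.0
```

>>> carry_out(
  moves=[
    [0,0,0,0,0,0],
    [0,0,0,0,0,0],
    [0,0,0,0,0,0],
    [0,0,0,0,0,0],
  ],
  fingers=66,
)

```text
time: 20.32
ee_pos: [0.5769, -0.2226, 0.0402]
eef_rot: [0.961, 0.277, 0.0, -0.0]
ft_force: [0.3, 0.7, -0.4]
width: 0.0656
grip_force: 0.0
```

>>> carry_out(
  moves=[
    [0,0,-0.5,0,0,0],
    [0,0,-1,0,0,0],
    [0,0,-1,0,0,0],
    [-0.5,0,-1,0,0,0],
    [-0.5,0,0,0,0,0],
    [-0.3,0,0,0,0,0],
    [0,0,0,0,0,0],
    [0,0,0,0,0,0],
  ],
)

```text
time: 21.32
ee_pos: [0.5331, -0.2494, 0.1794]
eef_rot: [0.961, 0.277, -0.0, -0.0]
ft_force: [-0.1, -0.1, -0.0]
width: 0.0662
grip_force: 0.0
```

```bash
python3 - <<'E'
from h import *
c=look(.033,(0,90,60),(6,255,255),150)
cv2.imwrite("pics/w6.png",c["pixels"][60:200,150:360,::-1].repeat(3,0).repeat(3,1))
to(.413,.345,.2,-58)
E
```

```text
px [256. 130.] world [ 0.5809 -0.2225  0.033 ] axes [40.7 41.1] tool mm [ 55.    2.8 146.4]
px [475. 105.] world [ 0.7589 -0.4231  0.033 ] axes [40.3 61.8] tool mm [ 98.8 267.4 146.1]
pos [ 0.5332 -0.2494  0.1795] yaw -57.8 tilt 0.06 shift units [  5.37 -14.18  -0.51] rot units [-0.01  0.    0.02] w 0.066 t 21.375
```

View pics/w6.png

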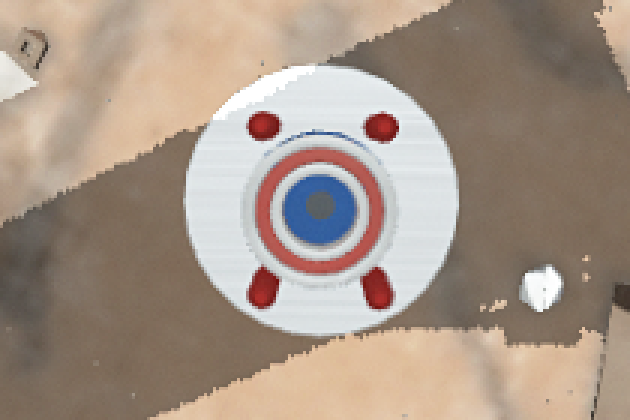

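The crop shows the bearing lying flat on the blue spacer between the four posts.

>>> carry_out(
  moves=[
    [0.358,-0.945,-0.03,0,0,0],
    [0.358,-0.945,-0.03,0,0,0],
    [0.358,-0.945,-0.03,0,0,0],
    [0.358,-0.945,-0.03,0,0,0],
    [0.358,-0.945,-0.03,0,0,0],
    [0.358,-0.945,-0.03,0,0,0],
    [0.358,-0.945,-0.03,0,0,0],
    [0.358,-0.945,-0.03,0,0,0],
    [0.358,-0.945,-0.03,0,0,0],
    [0.358,-0.945,-0.03,0,0,0],
    [0.358,-0.945,-0.03,0,0,0],
    [0.358,-0.945,-0.03,0,0,0],
    [0.358,-0.945,-0.03,0,0,0],
    [0.358,-0.945,-0.03,0,0,0],
    [0.358,-0.945,-0.03,0,0,0],
    [0,0,0,0,0,0],
    [0,0,0,0,0,0],
  ],
  fingers=84,
)

```text
time: 23.5
ee_pos: [0.4135, 0.3439, 0.1977]
eef_rot: [0.961, 0.277, -0.0, 0.0]
ft_force: [0.0, -0.2, -0.2]
width: 0.0838
grip_force: 0.0
```

```bash
python3 - <<'E'
from h import *
c=look(.010,(16,130,130),(26,255,255),300)
to(.413,.345,.017,-58)
E
```

```text
px [363. 175.] world [0.4891 0.2278 0.01  ] axes [54.7 66.9] tool mm [  2.5 138.5 187.8]
px [254. 167.] world [0.4205 0.3475 0.01  ] axes [43.8 45.6] tool mm [  8.1   0.6 187.7]
pos [0.4138 0.3435 0.1979] yaw -57.9 tilt 0.04 shift units [ 0.01 -0.05  4.52] rot units [0.   0.   0.01] w 0.0842 t 23.55
```

>>> carry_out(
  moves=[
    [0.2,-0.03,0.9,0,0,0],
    [0,0,0.9,0,0,0],
    [0,0,0.9,0,0,0],
    [0,0,0.7,0,0,0],
    [0,0,0.5,0,0,0],
    [0,0,0.4,0,0,0],
    [0,0,0.2,0,0,0],
    [0,0,0,0,0,0],
    [0,0,0,0,0,0],
  ],
)

```text
time: 24.68
ee_pos: [0.42, 0.3498, 0.0189]
eef_rot: [0.961, 0.276, 0.0, -0.0]
ft_force: [-0.6, 0.0, 0.2]
width: 0.0837
grip_force: 0.0
```

>>> carry_out(
  moves=[
    [0,0,0,0,0,0],
    [0,0,0,0,0,0],
    [0,0,0,0,0,0],
    [0,0,0,0,0,0],
    [0,0,0,0,0,0],
    [0,0,0,0,0,0],
  ],
  fingers=40,
)

```text
time: 25.42
ee_pos: [0.4196, 0.3495, 0.0182]
eef_rot: [0.961, 0.277, 0.0, -0.0]
ft_force: [-0.4, 0.0, 0.6]
width: 0.0512
grip_force: 15.0
```

>>> carry_out(
  moves=[
    [0,0,-0.4,0,0,0],
    [0,0,-0.9,0,0,0],
    [0,0,-0.9,0,0,0],
    [0,0,-0.9,0,0,0],
    [0,0,-0.9,0,0,0],
    [0,0,-0.3,0,0,0],
    [0,0,0,0,0,0],
  ],
)

```text
time: 26.3
ee_pos: [0.4197, 0.3496, 0.1907]
eef_rot: [0.961, 0.276, 0.001, -0.0]
ft_force: [0.6, 0.6, -1.3]
width: 0.0512
grip_force: 15.0
```

```bash
python3 - <<'E'
from h import *
c=wrist("w7"); np.savez("w7.npz",**c); to(.531,-.2507,.185,-58)
E
```

```text
pos [0.4193 0.3493 0.1896] yaw -57.9 tilt 0.04 shift units [-5.61 14.19  0.12] rot units [0.   0.   0.01] w 0.051 t 26.35
```

View pics/w7.png

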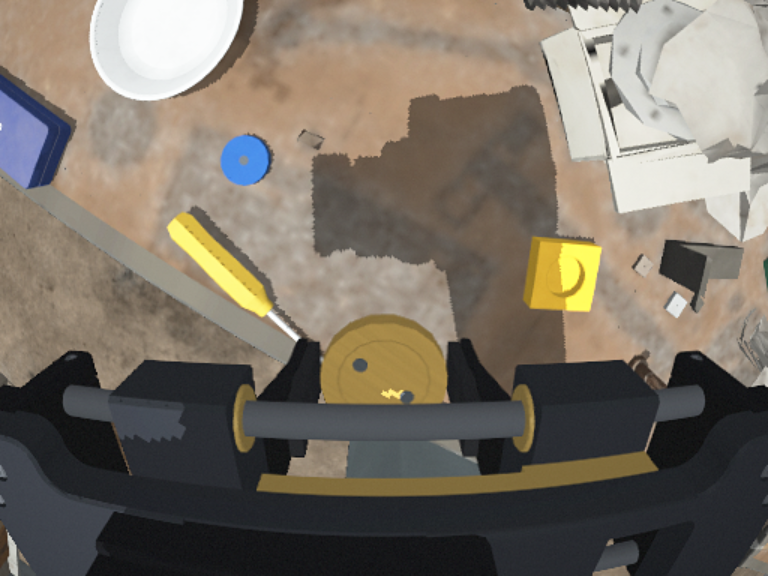

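Held cap with its two dots at (360,366) and (406,398), so its centre is at (383,382); yellow stand at (563,274).

>>> carry_out(
  moves=[
    [-0.374,0.946,0.01,0,0,0],
    [-0.374,0.946,0.01,0,0,0],
    [-0.374,0.946,0.01,0,0,0],
    [-0.374,0.946,0.01,0,0,0],
    [-0.374,0.946,0.01,0,0,0],
    [-0.374,0.946,0.01,0,0,0],
    [-0.374,0.946,0.01,0,0,0],
    [-0.374,0.946,0.01,0,0,0],
    [-0.374,0.946,0.01,0,0,0],
    [-0.374,0.946,0.01,0,0,0],
    [-0.374,0.946,0.01,0,0,0],
    [-0.374,0.946,0.01,0,0,0],
    [-0.374,0.946,0.01,0,0,0],
    [-0.374,0.946,0.01,0,0,0],
    [-0.374,0.946,0,0,0,0],
    [0,0,0,0,0,0],
    [0,0,0,0,0,0],
  ],
)

```text
time: 28.48
ee_pos: [0.5306, -0.2499, 0.1832]
eef_rot: [0.961, 0.276, -0.001, -0.001]
ft_force: [-0.5, 0.1, -1.8]
width: 0.0515
grip_force: 15.0
```

```bash
python3 - <<'E'
from rel import *
from bench import read_state
c=wrist(); st=read_state(); p=np.array(st["ee_pos"]);q=R.from_quat(st["eef_rot"])
rel,m,h,s,v=nest_rel(c,p,q)
roi=np.zeros(h.shape,bool); roi[236:270,232:280]=1
D=[]
for b in blobs(roi&(s<110)&(v<140),8):
    u=mid(b); print("dot",u.round(1),cv2.contourArea(b),rel(plane(c,u,p[2]-.0082,True)[0]).round(1))
for b in blobs(m,150): 
    if abs(mid(b)[0]-256)<20: print("bearing",mid(b),rel(plane(c,mid(b),.033,True)[0]).round(1))
B=(h>14)&(h<28)&(s>100); B[:200]=0
b=max(blobs(B[:, :].copy()*((np.arange(512)>205)&(np.arange(512)<305)),50),key=len)
print("cap px",b.min(0),b.max(0)); 
to(.5817,-.2199,.185,-58)
E
```

```text
4 posts mean [ 57.4   4.8 157.9]
disc [array([57.7,  4.9]), array([97.6, 98. ]), np.float64(53.1)]
dot [270.5 264.6] 56.5 [-12.2  11.4   8.2]
dot [239.5 243. ] 60.0 [ 2.8 -7.1  8.2]
bearing [256.97871785 127.10327719] [ 56.9   4.1 150.4]
cap px [213 209] [297 268]
pos [ 0.5309 -0.2493  0.1835] yaw -57.8 tilt 0.11 shift units [ 1.47  0.05 -0.04] rot units [-0.01  0.01  0.02] w 0.0511 t 28.525
```

>>> carry_out(
  moves=[
    [0.8,0.055,0,0,0,0],
    [0.75,0,0.4,0,0,0],
    [0,0,0.8,0,0,0],
    [0,0,0.8,0,0,0],
    [0,0,0.56,0,0,0],
    [0,0,0.3,0,0,0],
    [0,0,0,0,0,0],
    [0,0,0,0,0,0],
  ],
)

```text
time: 29.52
ee_pos: [0.5854, -0.2194, 0.0711]
eef_rot: [0.961, 0.277, 0.001, 0.0]
ft_force: [-1.2, 0.1, -0.6]
width: 0.0512
grip_force: 15.0
```

```bash
python3 near.py
```

```text
red [247. 209.] 60.0 post [10.6 -4.1 45.6] held top [25.5 -3.   6.5]
red [282. 192.] 292.0 post [22.7 20.2 45.7] held top [35.1 16.5  6.6]
red [226. 192.] 298.0 post [ 23.1 -18.3  45.6] held top [ 35.4 -14.2   6.5]
pos [ 0.5854 -0.2196  0.0712] yaw -57.9 tilt 0.09 shift units [-0.08 -0.04  0.53] rot units [ 0.01 -0.01  0.01] w 0.0511 t 29.575
```

>>> carry_out(
  moves=[
    [0,-0.03,0.1,0,0,0],
    [0,0,0.12,0,0,0],
    [0,0,0.12,0,0,0],
    [0,0,0.1,0,0,0],
    [0,0,0.03,0,0,0],
    [0,0,0,0,0,0],
    [0,0,0,0,0,0],
  ],
)

```text
time: 30.45
ee_pos: [0.5843, -0.2185, 0.0513]
eef_rot: [0.961, 0.276, 0.0, 0.0]
ft_force: [0.4, -0.2, -1.6]
width: 0.0511
grip_force: 15.0
```

>>> carry_out(
  moves=[
    [0,0,0,0,0,0],
    [0,0,0,0,0,0],
    [0,0,0,0,0,0],
    [0,0,0,0,0,0],
  ],
  fingers=66,
)

```text
time: 30.95
ee_pos: [0.5842, -0.2185, 0.0514]
eef_rot: [0.961, 0.276, 0.0, -0.0]
ft_force: [0.1, -0.1, -0.1]
width: 0.0655
grip_force: 0.0
```

>>> carry_out(
  moves=[
    [0,0,-0.5,0,0,0],
    [0,0,-1,0,0,0],
    [0,0,-1,0,0,0],
    [-0.5,0,-0.7,0,0,0],
    [-0.6,0,0,0,0,0],
    [-0.4,0,0,0,0,0],
    [0,0,0,0,0,0],
    [0,0,0,0,0,0],
  ],
)

```text
time: 31.95
ee_pos: [0.534, -0.2495, 0.1793]
eef_rot: [0.961, 0.277, 0.0, -0.0]
ft_force: [0.5, -0.0, -1.3]
width: 0.0665
grip_force: 0.0
```

```bash
python3 - <<'E'
from h import *
c=look(.043,(16,100,90),(28,255,255),300)
cv2.imwrite("pics/w8.png",c["pixels"][60:200,150:360,::-1].repeat(3,0).repeat(3,1))
to(.445,-.40,.18,-58)
E
```

```text
px [371. 277.] world [ 0.5107 -0.4289  0.043 ] axes [22.1 65.9] tool mm [-115.2  139.4  136.2]
px [140. 277.] world [ 0.3647 -0.1963  0.043 ] axes [22.1 65.3] tool mm [-115.  -135.2  136.3]
px [256. 132.] world [ 0.5813 -0.2227  0.043 ] axes [49.6 49.9] tool mm [ 54.3   2.5 136.3]
pos [ 0.5341 -0.2495  0.1791] yaw -57.8 tilt 0.02 shift units [-3.89  2.   -0.02] rot units [-0.    0.    0.02] w 0.066 t 32.0
```

View pics/w8.png

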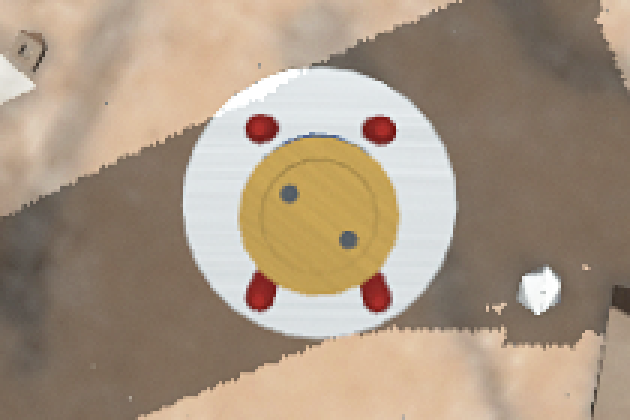

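The crop shows the brass cap flat on top of the stack between the posts. Next the thick bolt.

>>> carry_out(
  moves=[
    [-0.78,0.4,0,0,0,0],
    [-0.78,0.4,0,0,0,0],
    [-0.78,0.4,0,0,0,0],
    [-0.78,0.4,0,0,0,0],
    [-0.78,0.4,0,0,0,0],
    [0,0,0,0,0,0],
    [0,0,0,0,0,0],
  ],
)

```text
time: 32.88
ee_pos: [0.4447, -0.4002, 0.1789]
eef_rot: [0.961, 0.277, -0.0, -0.0]
ft_force: [0.1, 0.2, -0.6]
width: 0.0657
grip_force: 0.0
```

```bash
python3 - <<'E'
from h import *
c=wrist("w9"); np.savez("w9.npz",**c)
from bench import read_state
s=read_state(); p=np.array(s["ee_pos"]); q=R.from_quat(s["eef_rot"])
v,u=np.mgrid[:384,:512]; uv=np.stack([u.ravel(),v.ravel()],1); d=rays(c,uv,True)
z=R.from_quat(c["orientation"]).apply([0,0,1]); P=c["xyz"]+d*(c["range_z"].ravel()/(d@z))[:,None]
for lo,hi in ((.02,.06),(.045,.056)):
    m=((P[:,2]>lo)&(P[:,2]<hi)&(np.hypot(P[:,0]-.445,P[:,1]+.4)<.03)).reshape(384,512)
    for b in blobs(m,8): Q=P.reshape(384,512,3)[m]; print(mid(b),cv2.contourArea(b),"med",np.median(Q,0).round(4),"max z",Q[:,2].max(),"top plane",(q.inv().apply(plane(c,mid(b),.05,True)[0]-p)*1000).round(1))
to(.445,-.40,.18,-58)
E
```

```text
[252.026 182.024] 250.0 med [ 0.4485 -0.3964  0.0487] max z 0.05168445037355229 top plane [  6.  -1. 129.]
[251.84747475 185.05757576] 165.0 med [ 0.4467 -0.3972  0.0494] max z 0.05168445037355229 top plane [  3.   -1.2 129. ]
pos [ 0.4449 -0.3998  0.179 ] yaw -57.8 tilt 0.04 shift units [-0.    0.   -0.03] rot units [-0.   -0.    0.03] w 0.0659 t 32.925
```

View pics/w9.png

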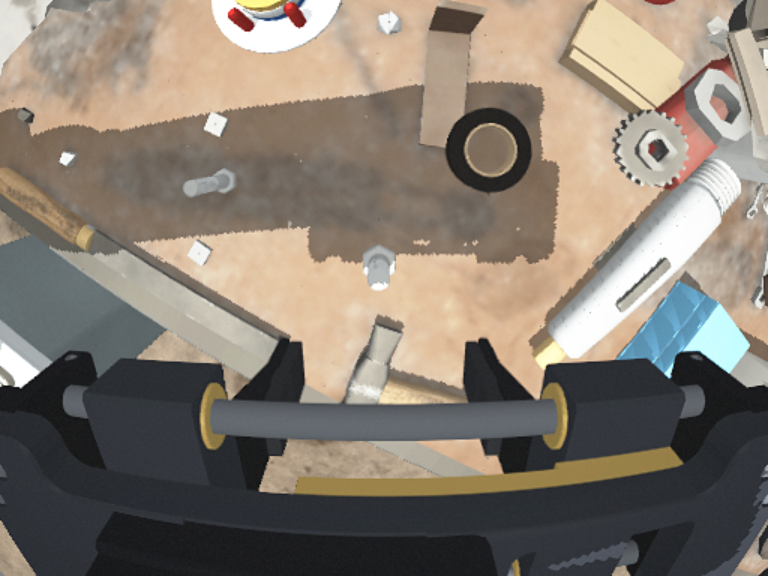

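Thick bolt stands at (378,268) between the jaws; slim bolt (210,184), tape (488,150), hammer head (375,360) low.

>>> carry_out(
  moves=[
    [0.075,-0.075,0.7,0,0,0],
    [0,0,0.8,0,0,0],
    [0,0,0.8,0,0,0],
    [0,0,0.7,0,0,0],
    [0,0,0.5,0,0,0],
    [0,0,0.2,0,0,0],
    [0,0,0,0,0,0],
    [0,0,0,0,0,0],
  ],
)

```text
time: 33.92
ee_pos: [0.4452, -0.3973, 0.0323]
eef_rot: [0.961, 0.277, 0.001, 0.0]
ft_force: [0.0, -0.4, -0.0]
width: 0.0659
grip_force: 0.0
```

>>> carry_out(
  moves=[
    [0,0,0,0,0,0],
    [0,0,0,0,0,0],
    [0,0,0,0,0,0],
    [0,0,0,0,0,0],
    [0,0,0,0,0,0],
    [0,0,0,0,0,0],
    [0,0,0,0,0,0],
    [0,0,0,0,0,0],
  ],
  fingers=5,
  force=20,
)

```text
time: 34.92
ee_pos: [0.4446, -0.3968, 0.0312]
eef_rot: [0.961, 0.276, -0.0, -0.0]
ft_force: [0.6, 0.8, -0.5]
width: 0.015
grip_force: 20.0
```

>>> carry_out(
  moves=[
    [0,0,-0.4,0,0,0],
    [0,0,-0.9,0,0,0],
    [0,0,-0.9,0,0,0],
    [0,0,-0.9,0,0,0],
    [0,0,-0.9,0,0,0],
    [0,0,-0.4,0,0,0],
    [0,0,0,0,0,0],
    [0,0,0,0,0,0],
  ],
)

```text
time: 35.92
ee_pos: [0.4443, -0.3963, 0.206]
eef_rot: [0.961, 0.277, -0.001, -0.001]
ft_force: [-1.1, 0.5, -0.7]
width: 0.0146
grip_force: 20.0
```

```bash
python3 - <<'E'
from h import *
for n in ("top","scene"):
    c=dict(np.load(n+"0.npz")); H=hsv(c).astype(int); h,s,v=H[...,0],H[...,1],H[...,2]
    for b in blobs((h>65)&(h<85)&(s>100)&(v>60),100):
        p=plane(c,mid(b),.018)[0]
        if p[0]>.4 and abs(p[1])<.3: print(n,mid(b),p.round(4),cv2.minAreaRect(plane(c,b,.018)[:,:2].astype(np.float32)*1000)); t=p
to(.66-.051-.0,-.01-.032,.2,-58)
E
```

```text
top [268.41382018 157.55673341] [ 0.649  -0.0283  0.018 ] ((648.914794921875, -28.255016326904297), (65.54766082763672, 68.38296508789062), 62.29374313354492)
scene [293.1008658  201.71818182] [ 0.6429 -0.0374  0.018 ] ((643.7533569335938, -36.532623291015625), (84.33043670654297, 70.63310241699219), 62.889503479003906)
pos [ 0.4443 -0.3963  0.206 ] yaw -57.9 tilt 0.11 shift units [ 8.2  -5.31  0.15] rot units [-0.01  0.    0.01] w 0.0146 t 35.925
```

>>> carry_out(
  moves=[
    [0.852,-0.561,0,0,0,0],
    [0.852,-0.561,0,0,0,0],
    [0.852,-0.561,0,0,0,0],
    [0.852,-0.561,0,0,0,0],
    [0.852,-0.561,0,0,0,0],
    [0.852,-0.561,0,0,0,0],
    [0.852,-0.561,0,0,0,0],
    [0.852,-0.561,0,0,0,0],
    [0.852,-0.561,0,0,0,0],
    [0,0,0,0,0,0],
    [0,0,0,0,0,0],
  ],
)

```text
time: 37.3
ee_pos: [0.5965, -0.0634, 0.2062]
eef_rot: [0.961, 0.276, -0.001, 0.0]
ft_force: [-0.4, -1.0, -0.5]
width: 0.0144
grip_force: 20.0
```

```bash
cat > st.py <<'E'
from h import *
from bench import read_state
def stand(name,hl,hh,sm,c0):
    c=wrist(name); np.savez(name+".npz",**c); s=read_state(); p=np.array(s["ee_pos"]); q=R.from_quat(s["eef_rot"])
    H=hsv(c).astype(int); m=(H[...,0]>hl)&(H[...,0]<hh)&(H[...,1]>sm)
    v,u=np.mgrid[:384,:512]; uv=np.stack([u.ravel(),v.ravel()],1); d=rays(c,uv,True)
    z=R.from_quat(c["orientation"]).apply([0,0,1]); P=c["xyz"]+d*(c["range_z"].ravel()/(d@z))[:,None]; P=P.reshape(384,512,3)
    t=m&(abs(P[...,2]-.02)<.004)&(np.hypot(P[...,0]-c0[0],P[...,1]-c0[1])<.07)
    t=cv2.morphologyEx(t.astype(np.uint8),cv2.MORPH_OPEN,np.ones((3,3)))
    b=max(blobs(t,50),key=cv2.contourArea); W=plane(c,b,.02,True)
    r=cv2.minAreaRect(W[:,:2].astype(np.float32)*1000); w=np.array([r[0][0]/1000,r[0][1]/1000,.02])
    print("stand",r,"tool mm",(q.inv().apply(w-p)*1000).round(1))
    P=P[(c["range_z"]>0)&(v<225)]
    for x in np.arange(c0[0]-.12,c0[0]+.13,.03): print(round(x,2),[int(1000*max(P[(abs(P[:,0]-x)<.015)&(abs(P[:,1]-y)<.015)][:,2],default=-.001)) for y in np.arange(c0[1]-.12,c0[1]+.13,.03)])
    to(w[0],w[1],.2,-58)
E
python3 -c "
from st import *
stand('w10',65,85,90,(.648,-.03))"
```

```text
stand ((651.320556640625, -30.866558074951172), (69.15800476074219, 69.05364990234375), 62.72734832763672) tool mm [ 64.3   1.1 186.4]
0.53 [-1, -1, -1, 71, 76, 80, 77, 6, 6]
0.56 [1, 13, 46, 72, 73, 73, 40, 9, 8]
0.59 [1, 4, 13, 185, 22, 24, 6, 7, 7]
0.62 [1, 1, 1, 185, 21, 21, 1, 16, 30]
0.65 [1, 1, 2, 21, 19, 21, 20, 36, 39]
0.68 [1, 1, 20, 21, 22, 21, 1, 35, 40]
0.71 [2, 1, 1, 2, 21, 20, 1, 27, 36]
0.74 [47, 177, 149, 1, 1, 2, 29, 33, 29]
0.77 [47, 152, 150, 148, 143, 48, 43, 37, -1]
pos [ 0.5965 -0.0639  0.2065] yaw -58.0 tilt 0.09 shift units [1.6  0.03 0.16] rot units [-0.    0.01  0.  ] w 0.0146 t 37.35
```

View pics/w10.png

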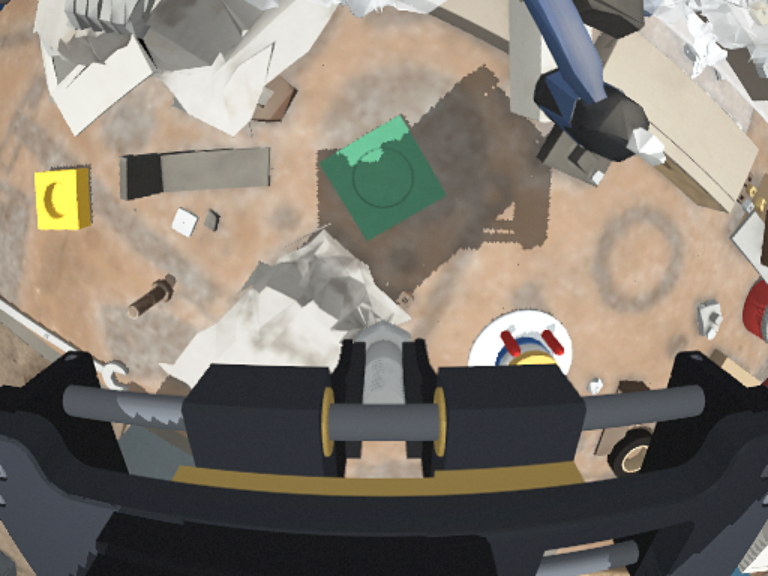

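Green stand at (383,178), clear. The blue tool at (640,145) is tall, so turn the jaws to -90° before descending.

>>> carry_out(
  moves=[
    [0,0,0,0,0,0.8],
    [0,0,0,0,0,0.8],
    [0,0,0,0,0,0.8],
    [0,0,0,0,0,0.8],
    [0,0,0,0,0,0.8],
    [0.7,-0.45,0,0,0,0],
    [0.675,-0.44,0,0,0,0],
    [0,0,0.6,0,0,0],
    [0,0,0.8,0,0,0],
    [0,0,0.8,0,0,0],
    [0,0,0.8,0,0,0],
    [0,0,0.4,0,0,0],
    [0,0,0,0,0,0],
    [0,0,0,0,0,0],
  ],
)

```text
time: 39.1
ee_pos: [0.6528, -0.0276, 0.0727]
eef_rot: [1.0, 0.001, 0.001, 0.0]
ft_force: [-0.6, 0.1, -0.8]
width: 0.0145
grip_force: 20.0
```

```bash
python3 - <<'E'
from h import *
c=wrist("w11"); to(.6515,-.0284,.0405,-90)
from bench import read_state
s=read_state();p=np.array(s["ee_pos"]); q=R.from_quat(s["eef_rot"])
H=hsv(c).astype(int); m=(H[...,0]>65)&(H[...,0]<85)&(H[...,1]>90)
b=max(blobs(m,200),key=cv2.contourArea); P=plane(c,b,.02,True); t=(q.inv().apply(P-p)*1000); print("green extents tool",t.min(0),t.max(0))
E
```

```text
pos [ 0.6529 -0.0274  0.0728] yaw -89.9 tilt 0.12 shift units [-0.04  0.02  0.81] rot units [-0.   -0.02  0.01] w 0.0145 t 39.15
green extents tool [-23.49239376 -42.29442516  52.74191974] [48.04338294 49.36298032 52.89811526]
```

View pics/w11.png

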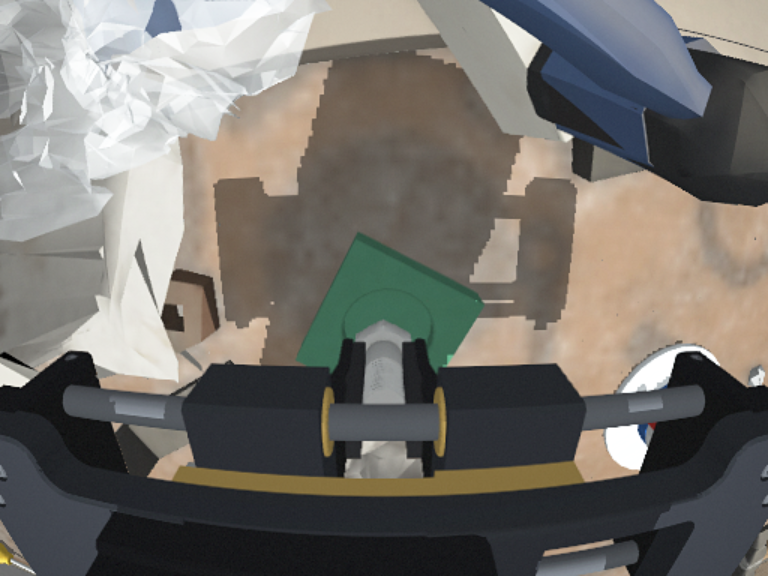

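Pocket seen at (388,315), bolt at column 383: lined up within about 2 mm. Lower and let go.

>>> carry_out(
  moves=[
    [-0.03,0.04,0.2,0,0,0],
    [0,0,0.2,0,0,0],
    [0,0,0.2,0,0,0],
    [0,0,0.15,0,0,0],
    [0,0,0.06,0,0,0],
    [0,0,0,0,0,0],
    [0,0,0,0,0,0],
  ],
)

```text
time: 40.02
ee_pos: [0.6511, -0.0287, 0.0392]
eef_rot: [1.0, 0.001, 0.0, -0.0]
ft_force: [-2.5, 0.9, 4.1]
width: 0.0149
grip_force: 20.0
```

>>> carry_out(
  moves=[
    [0,0,0,0,0,0],
    [0,0,0,0,0,0],
    [0,0,0,0,0,0],
    [0,0,0,0,0,0],
  ],
  fingers=40,
)

```text
time: 40.52
ee_pos: [0.6509, -0.0287, 0.0389]
eef_rot: [1.0, 0.001, -0.0, -0.0]
ft_force: [0.3, 0.3, 1.0]
width: 0.0391
grip_force: 0.0
```

>>> carry_out(
  moves=[
    [0,0,-0.4,0,0,0],
    [0,0,-0.9,0,0,0],
    [0,0,-0.9,0,0,0],
    [0,0,-0.9,0,0,0],
    [0,0,-0.9,0,0,0],
    [-0.771,0.843,0,0,0,0],
    [-0.771,0.843,0,0,0,0],
    [-0.771,0.843,0,0,0,0],
    [-0.771,0.843,0,0,0,0],
    [-0.771,0.843,0,0,0,0],
    [-0.771,0.843,0,0,0,0],
    [-0.771,0.843,0,0,0,0],
    [0,0,0,0,0,0],
    [0,0,0,0,0,0],
  ],
)

```text
time: 42.28
ee_pos: [0.4359, -0.2648, 0.1996]
eef_rot: [1.0, 0.001, 0.001, -0.0]
ft_force: [0.4, 1.0, 0.1]
width: 0.0401
grip_force: 0.0
```

```bash
python3 - <<'E'
from h import *
from bench import read_state
c=wrist("w12"); np.savez("w12.npz",**c)
s=read_state(); p=np.array(s["ee_pos"]); q=R.from_quat(s["eef_rot"])
v,u=np.mgrid[:384,:512]; uv=np.stack([u.ravel(),v.ravel()],1); d=rays(c,uv,True)
z=R.from_quat(c["orientation"]).apply([0,0,1]); P=(c["xyz"]+d*(c["range_z"].ravel()/(d@z))[:,None]).reshape(384,512,3)
for lo in (.02,.06):
    m=(P[...,2]>lo)&(P[...,2]<.075)&(np.hypot(P[...,0]-.438,P[...,1]+.267)<.035)
    for b in blobs(m,8): Q=P[m]; print(mid(b),cv2.contourArea(b),"med",np.median(Q,0).round(4),"max z",Q[:,2].max(),"top plane",(q.inv().apply(plane(c,mid(b),.067,True)[0]-p)*1000).round(1))
to(.438,-.267,.18,-90)
c=dict(np.load("w10.npz"))
# yellow stand surroundings from top view
c=dict(np.load("top0.npz")); d=rays(c,uv); P=c["xyz"]+d*c["range_z"].ravel()[:,None]
for x in np.arange(.37,.62,.03): print(round(x,2),[int(1000*max(P[(abs(P[:,0]-x)<.015)&(abs(P[:,1]-y)<.015)][:,2],default=-.001)) for y in np.arange(.103,.35,.03)])
E
```

```text
[254.62358974 180.24512821] 162.5 med [ 0.4419 -0.2657  0.0609] max z 0.0677928320375748 top plane [  8.1   1.  132.4]
[254.6375     184.87708333] 80.0 med [ 0.4395 -0.2657  0.0664] max z 0.0677928320375748 top plane [  3.4   1.  132.3]
pos [ 0.4362 -0.2644  0.1993] yaw -89.8 tilt 0.05 shift units [0.04 0.06 0.48] rot units [-0.   -0.01  0.02] w 0.04 t 42.325
0.37 [11, 6, 8, 4, 6, 8, 7, 7, 6]
0.4 [7, 7, 6, 8, 5, 6, 5, 11, 18]
0.43 [6, 5, 5, 4, 7, 6, 6, 15, 16]
0.46 [61, 9, 8, 23, 24, 25, 8, 7, 7]
0.49 [4, 7, 8, 29, 23, 27, 6, 7, 7]
0.52 [7, 7, 8, 23, 28, 22, 7, 6, 5]
0.55 [10, 67, 10, 7, 37, 7, 7, 6, 5]
0.58 [13, 65, 29, 54, 55, 48, 47, 23, 8]
0.61 [22, 19, 66, 75, 97, 87, 66, 41, 23]
```

View pics/w12.png

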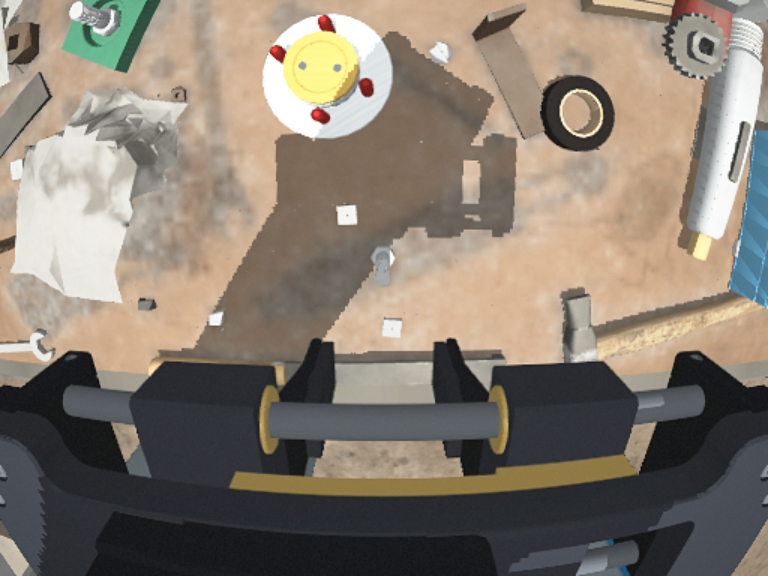

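Slim bolt at (382,265); thick bolt stands in the green pocket (95,17).

>>> carry_out(
  moves=[
    [0.09,-0.03,0.7,0,0,0],
    [0,0,0.8,0,0,0],
    [0,0,0.8,0,0,0],
    [0,0,0.8,0,0,0],
    [0,0,0.6,0,0,0],
    [0,0,0.28,0,0,0],
    [0,0,0,0,0,0],
    [0,0,0,0,0,0],
  ],
)

```text
time: 43.32
ee_pos: [0.4398, -0.264, 0.0406]
eef_rot: [1.0, 0.001, 0.001, 0.0]
ft_force: [0.1, 1.1, 0.2]
width: 0.0398
grip_force: 0.0
```

>>> carry_out(
  moves=[
    [0,0,0,0,0,0],
    [0,0,0,0,0,0],
    [0,0,0,0,0,0],
    [0,0,0,0,0,0],
    [0,0,0,0,0,0],
    [0,0,0,0,0,0],
  ],
  fingers=3,
)

```text
time: 44.08
ee_pos: [0.4391, -0.2639, 0.0398]
eef_rot: [1.0, 0.001, 0.0, -0.0]
ft_force: [-0.9, 0.1, 1.8]
width: 0.0101
grip_force: 20.0
```

>>> carry_out(
  moves=[
    [0,0,-0.4,0,0,0],
    [0,0,-0.9,0,0,0],
    [0,0,-0.9,0,0,0],
    [0,0,-0.9,0,0,0],
    [0,0,-0.9,0,0,0],
    [0,0,-0.4,0,0,0],
    [0,0,0,0,0,0],
  ],
)

```text
time: 44.95
ee_pos: [0.4394, -0.264, 0.2162]
eef_rot: [1.0, 0.001, 0.001, -0.0]
ft_force: [0.0, -0.4, -1.9]
width: 0.0106
grip_force: 20.0
```

```bash
python3 -c "
from h import *
to(.43,.223,.22,-90)"
```

```text
pos [ 0.4394 -0.264   0.2162] yaw -89.9 tilt 0.1 shift units [ -0.21 -12.17  -0.09] rot units [-0.   -0.01  0.01] w 0.0106 t 44.95
```

>>> carry_out(
  moves=[
    [-0.016,-0.936,0,0,0,0],
    [-0.016,-0.936,0,0,0,0],
    [-0.016,-0.936,0,0,0,0],
    [-0.016,-0.936,0,0,0,0],
    [-0.016,-0.936,0,0,0,0],
    [-0.016,-0.936,0,0,0,0],
    [-0.016,-0.936,0,0,0,0],
    [-0.016,-0.936,0,0,0,0],
    [-0.016,-0.936,0,0,0,0],
    [-0.016,-0.936,0,0,0,0],
    [-0.016,-0.936,0,0,0,0],
    [-0.016,-0.936,0,0,0,0],
    [-0.016,-0.936,0,0,0,0],
    [0,0,0,0,0,0],
    [0,0,0,0,0,0],
  ],
)

```text
time: 46.82
ee_pos: [0.4295, 0.2218, 0.2144]
eef_rot: [1.0, 0.001, -0.001, 0.001]
ft_force: [0.3, 0.1, -0.3]
width: 0.0102
grip_force: 20.0
```

```bash
python3 -c "
from st import *
stand('w13',22,34,150,(.49,.223))"
```

```text
stand ((491.22119140625, 221.8340301513672), (52.769100189208984, 52.17747116088867), 28.6350154876709) tool mm [ 61.8  -0.6 194.7]
0.37 [8, 1, 1, 1, 0, 1, 1, 1, 1]
0.4 [1, 1, 1, 1, 1, 1, 2, 1, 1]
0.43 [1, 1, 1, 1, 182, 1, 1, 1, 1]
0.46 [58, 1, 1, 21, 21, 20, 1, 1, 1]
0.49 [8, 1, 1, 22, 21, 21, 2, 1, 1]
0.52 [6, 4, 5, 21, 21, 21, 2, 1, 1]
0.55 [7, 63, 6, 1, 33, 1, 2, 1, 1]
0.58 [9, 63, 2, 48, 48, 46, 41, 18, 1]
0.61 [22, 17, 61, 61, 63, 68, 61, 39, 20]
pos [0.4297 0.2215 0.2148] yaw -90.0 tilt 0.1 shift units [ 1.54 -0.01  0.37] rot units [ 0.01  0.01 -4.  ] w 0.0106 t 46.875
```

>>> carry_out(
  moves=[
    [0.8,-0.065,0,0,0,0],
    [0.76,0,0.4,0,0,0],
    [0,0,0.8,0,0,0],
    [0,0,0.8,0,0,0],
    [0,0,0.8,0,0,0],
    [0,0,0.57,0,0,0],
    [0,0,0,0,0,0],
    [0,0,0,0,0,0],
  ],
)

```text
time: 47.88
ee_pos: [0.4929, 0.2251, 0.0819]
eef_rot: [1.0, 0.0, 0.0, -0.0]
ft_force: [-0.4, 0.7, -0.3]
width: 0.0105
grip_force: 20.0
```

```bash
python3 - <<'E'
from h import *
c=wrist("w14"); to(.4923,.2244,.0485,-90)
E
```

```text
pos [0.493  0.2254 0.0822] yaw -89.9 tilt 0.11 shift units [-0.02  0.03  0.84] rot units [-0.01 -0.01  0.01] w 0.0101 t 47.925
```

View pics/w14.png

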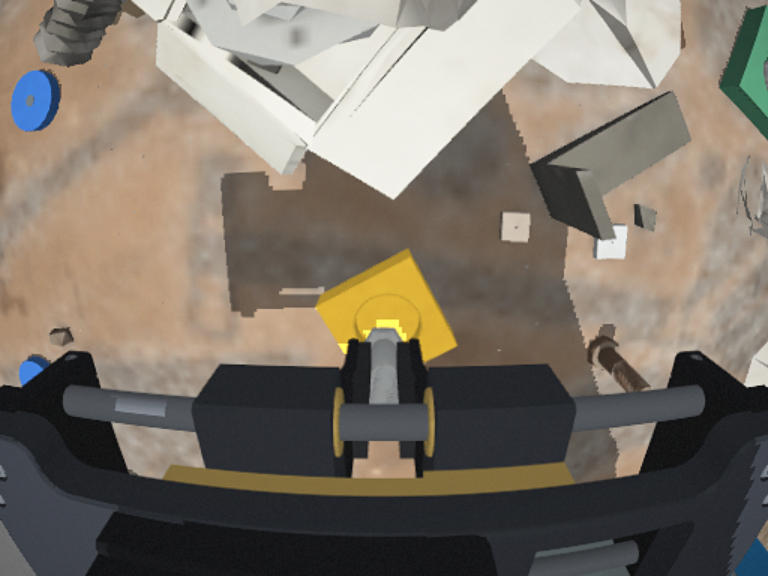

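Pocket at (387,318), bolt at column 384: about 2 mm to the right needed.

>>> carry_out(
  moves=[
    [-0.02,0.04,0.2,0,0,0],
    [0,0,0.2,0,0,0],
    [0,0,0.2,0,0,0],
    [0,0,0.2,0,0,0],
    [0,0,0.05,0,0,0],
    [0,0,0,0,0,0],
    [0,0,0,0,0,0],
  ],
)

```text
time: 48.8
ee_pos: [0.4915, 0.2239, 0.0474]
eef_rot: [1.0, 0.001, -0.0, -0.0]
ft_force: [-3.6, -1.9, 9.6]
width: 0.01
grip_force: 20.0
```

Floor contact. Release, and retreat.

>>> carry_out(
  moves=[
    [0,0,-0.02,0,0,0],
    [0,0,0,0,0,0],
    [0,0,0,0,0,0],
    [0,0,0,0,0,0],
    [0,0,0,0,0,0],
  ],
  fingers=40,
)

```text
time: 49.42
ee_pos: [0.4914, 0.2239, 0.0477]
eef_rot: [1.0, 0.001, -0.0, -0.0]
ft_force: [-0.2, 0.1, -0.2]
width: 0.0392
grip_force: 0.0
```

>>> carry_out(
  moves=[
    [0,0,-0.4,0,0,0],
    [0,0,-0.9,0,0,0],
    [0,0,-0.9,0,0,0],
    [0,0,-0.9,0,0,0],
    [-0.7,0,-0.6,0,0,0],
    [-0.7,0,0,0,0,0],
    [0,0,0,0,0,0],
    [0,0,0,0,0,0],
  ],
)

```text
time: 50.42
ee_pos: [0.4361, 0.2237, 0.1964]
eef_rot: [1.0, 0.001, 0.0, -0.0]
ft_force: [-0.3, 0.8, 0.4]
width: 0.0401
grip_force: 0.0
```

```bash
python3 - <<'E'
from h import *
from bench import viewer
a=wrist()["pixels"]; b=viewer.camera("scene")["pixels"]
x=cv2.resize(a[60:250,130:400],(540,380)); y=cv2.resize(b[130:340,170:430],(520,420))
o=np.zeros((420+0,800,3),np.uint8); o[:300,:400]=cv2.resize(a[60:250,110:380],(400,300)); o[:,400:]=cv2.resize(b[140:340,190:400],(400,420))
cv2.imwrite("pics/fin.png",o[:,:,::-1])
E
```

```text
(no output)
```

View pics/fin.png

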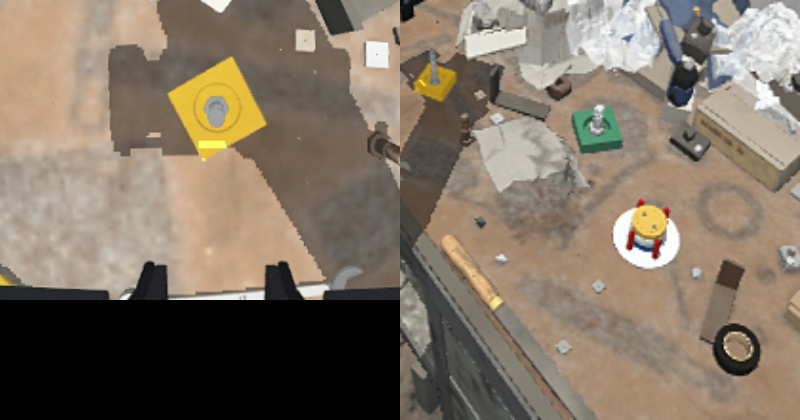

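Both bolts stand in their pockets (left view (216,108); right view (435,75) and (598,120)). The stack is complete at (648,235), and the tape and rusty bolt are in place.

```bash
python3 -c "
from bench import r
print(r.close_job())"
```

```text
the job is handed in; nothing more can be done
None
```

The job is handed in: the last pictures show spacer, bearing and cap stacked in the nest, both bright bolts standing in their pockets, and the rusty bolt and tape untouched, but the hand-in returned no verdict.

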